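Clear the hearth plate and lay staggered firebrick courses

ROBOT

A 7-joint arm with a two-finger parallel gripper is mounted at the origin on the work surface. World frame = base frame: x ahead of the robot, y to its left, z up, the work surface at z = 0. Lengths are in m, angles in rad, forces in N, time in s.
With the tool pointing down it reaches from about 0.4 to 0.85 m from the base axis. Payload 10.4 kg.
Tool frame: the origin (TCP) lies at the very end of the fingers, on their centre line; the grasp point (between the pads) lies 19 mm behind it; z points along the fingers, y is the direction in which the jaws open and shut (so a half turn about z gives the same grasp; the last joint's range is limited). The gripper opens to 87 mm and grips with 3 to 60 N. Pads are 19 mm wide; open, the fingers measure 117 mm over their backs; the gripper's body (75 mm by 190 mm) begins 51 mm behind the grasp point.
Start: joints at [1.243, 0.332, -0.065, 1.46, 0.022, 1.35, -0.088], TCP at [0.188, -0.596, 0.223] pointing down, gripper open.
Joint ranges: [-2.6, 2.6], [-0.5, 2.12], [-1.47, 1.34], [0.16, 2.42], [-1.27, 4.41], [0.06, 2.06], [-2.6, 2.6]. Speed limits (rad/s): [2.22, 2.22, 2.79, 2.79, 3.14, 3.14, 3.14].

INTERFACE

Orientations are given as a unit quaternion [x, y, z, w].
In Python, from bench import read_state, imaging, r gives the robot as it stands. The module is installed in compiled form; this text tells all that it offers.
- The arm moves only by the tool move_arm, never from a script. Its argument "series" is a list of rows, each a list of 4 numbers: the shift along the tool's x, y, z in m, then the turn about the tool's z in rad. In form: [[x, y, z, roll], ...]. A call has 1 to 20 rows; each row is the pose to reach, as a shift and turn from the pose commanded when the call began, along the tool's axes at that moment; what a row does not reach only later rows make up. A row lasts 1/10 s, in which the tool goes at most 50 mm and 8.59 degrees, less where a joint would pass 70% of its speed; a pose out of reach is approached as far as the arm can. A call with a gripper value outside its range is refused whole. "claw" is the gripper's target within -1 to 1 (fully open at 1, half-way at 0, shut at -1), set as the call begins (left out, the last holds). The fingers move at their own pace and stop on an object; "newtons" is the grip in N (left out, the last holds). Time passes only in rows, so rows that repeat a pose let the fingers close. It gives the time, the measured TCP pose, the force and the opening at its end, in the units of the state.
- read_state(): the state, without advancing time (a new reading comes with each control period).
- imaging.camera(name): name is "side" or "top"; returns (picture, depth): 420x560x3 uint8, red, green, blue; 420x560 float32, m along the optical axis (not along the pixel's ray), 0 where there is no reading.
- imaging.get_calibration(name): a dict with "camera_matrix" (3x3 intrinsics, pixels), "R" (3x3) and "t" (3): a world point X has camera coordinates R X + t. Camera axes: x right, y down, z forward; pixel columns grow to the right and rows downward; lengths in m; the calibration is good to about 2 mm. A picture is of the moment at which its call begins. get_calibration takes no time and is no camera call.
- r.close_job(): hands the job in, once; it reports no verdict.
The state is a dict: "time": time; "joint_positions": joint angles; "joint_vel": joint speeds; "joint_torque": joint torques, N m; "ee_pos": TCP position; "eef_rot": TCP orientation; "ft_force": force on the tool from outside, world axes, zero at the start; "torque": the same for the moment, N m; "width": finger opening in m.
Only numpy, scipy, OpenCV 4.12 (cv2) and the standard library are available. Lean on these libraries where they do the work, as an engineer would, in place of code of your own. Each camera call takes 0.05 s, during which the arm holds its last target.

TASK

First pick the steel offcuts off the hearth plate and put them all in the grey scrap bin. Then lay the loose firebricks flat on the plate in front of the finished row, long sides parallel to it: a second course of two bricks, each straddling a joint of the finished row (half a length offset), slid up snug against it, and once that course is complete, any bricks left over go snug against it as a third course, offset by half a length again so that each lines up with a brick of the finished row. Leave the hammer, can and magnet alone.

Things in the scene. Friction and masses are not known exactly. Their poses are not given: they have to be found in the camera images.
- hearth: Fixed hearth: 4 mm steel plate (y -170 to 170, x -182 to 68 mm) with the finished first row: three fixed 50 x 100 x 30 mm bricks, long side along y, centres x 25, y -104, 0, 104, tops 34 mm above the bench; 45 mm high steel backstop behind. Origin: on the bench below the middle of the row's robot-side face; +x into the row, away from the robot; z up. New courses lie on the -x side.
- slot2a (a point): Unmarked point on the hearth: centre of a brick properly laid in the second course, straddling the joint on the -y side; hearth frame x -26, y -52 mm, 19 mm above the bench; axes as the hearth's.
- slot2b (a point): Unmarked point on the hearth: centre of a brick properly laid in the second course, straddling the joint on the +y side; hearth frame x -26, y 52 mm, 19 mm above the bench; axes as the hearth's.
- slot3a (a point): Unmarked point on the hearth: centre of a brick properly laid in the third course, in line with the -y brick of the first row; hearth frame x -77, y -104 mm, 19 mm above the bench; axes as the hearth's.
- slot3b (a point): Unmarked point on the hearth: centre of a brick properly laid in the third course, in line with the middle brick of the first row; hearth frame x -77, y 0 mm, 19 mm above the bench; axes as the hearth's.
- slot3c (a point): Unmarked point on the hearth: centre of a brick properly laid in the third course, in line with the +y brick of the first row; hearth frame x -77, y 104 mm, 19 mm above the bench; axes as the hearth's.
- brick1_mid (a point): Centre of a loose buff firebrick, 50 (x) by 100 (y, its long axis) by 30 mm (z), about 0.25 kg; any loose brick may go in any place. Starts flat on the bench to the robot's right (-y). It slides on the plate under a few newtons. May be absent (None).
- brick2_mid (a point): Centre of a loose buff firebrick, 50 (x) by 100 (y, its long axis) by 30 mm (z), about 0.25 kg; any loose brick may go in any place. Starts flat on the bench to the robot's right (-y). It slides on the plate under a few newtons. May be absent (None).
- brick3_mid (a point): Centre of a loose buff firebrick, 50 (x) by 100 (y, its long axis) by 30 mm (z), about 0.25 kg; any loose brick may go in any place. Starts flat on the bench to the robot's right (-y). It slides on the plate under a few newtons. May be absent (None).
- brick4_mid (a point): Centre of a loose buff firebrick, 50 (x) by 100 (y, its long axis) by 30 mm (z), about 0.25 kg; any loose brick may go in any place. Starts flat on the bench to the robot's right (-y). It slides on the plate under a few newtons. May be absent (None).
- brick5_mid (a point): Centre of a loose buff firebrick, 50 (x) by 100 (y, its long axis) by 30 mm (z), about 0.25 kg; any loose brick may go in any place. Starts flat on the bench to the robot's right (-y). It slides on the plate under a few newtons. May be absent (None).
- channel_mid (a point): Centre of a steel channel offcut: 60 long (x) by 40 wide (y) by 22 mm high, open at the top, walls 5 mm, 0.17 kg. Starts on the hearth plate, where the bricks must go. May be absent.
- tube_mid (a point): Centre of a square steel tube offcut: 50 long (x) by 30 by 30 mm, 0.13 kg. Starts on the hearth plate. May be absent.
- bar_mid (a point): Centre of a flat steel bar offcut: 65 long (x) by 30 wide (y) by 12 mm thick, 0.18 kg. Starts on the hearth plate. May be absent.
- bin_in (a point): Centre of the inner floor (4 mm above the bench) of the fixed grey open scrap bin to the robot's left: 200 (x) by 150 (y) by 80 mm high outside, walls 4 mm.
- hammer: Bystander: hammer lying on the bench beyond the bricks, 240 mm long.
- can: Bystander: closed metal can standing beyond the hearth, 60 mm across, 150 mm high; origin at its foot.
- magnet: Bystander: red holding magnet block 60 by 90 by 20 mm, beyond the hearth; origin at its underside.
Things that resemble listed ones, but are neither listed nor needed, are in the scene too. What is shaped like the part that bears bar_mid but turquoise is not meant. What is shaped like the part that bears channel_mid but pink is not meant.

How it is judged:
By the outcome, as a careful person would: the job done as asked, in the order asked, and still so for the second after the job is handed in, with the robot touching nothing.
Of brick1, brick2, brick3, brick4, brick5 only 3 to 5 are there at a start; the rules pass over those that are not, and their reading is None.
Of channel, tube, bar only 2 to 3 are there at a start; the rules pass over those that are not, and their reading is None.
At some moment in a run one of channel, tube, bar, brick1, brick2, brick3, brick4, brick5 may be knocked a few centimetres aside while the robot is not near it.
Once in a run the grip may slacken for a moment while it holds something.
It also fails if it takes over 210 s, if anything falls off the work surface, if the arm or the gripper's body presses on something with over 40 N, if the wrist force passes 120 N, or if a joint passes its speed limit or range.

## Working session

There is one attempt and no reset: what is moved stays moved. The work goes in short steps, Python scripts to look and compute and a tool call to move; the robot and the scene stay as the last step left them, time stands still between calls to the robot, and variables do not carry over. Pictures are saved under pics/ and viewed, and the job is handed in when it is done.

Besides the shell and the picture viewer there is one more tool, called after "Emit:" by a JSON object that holds its "op" and its "data", one argument or row to a line. move_arm: Moves the arm, as the interface text tells. Its arguments: {"type":"object","properties":{"series":{"type":"array","items":{"type":"array","items":{"type":"number"}}},"claw":{"type":"number"},"newtons":{"type":"number"}},"required":["series"]}

```bash
mkdir -p pics
python3 - <<'E'
from bench import read_state, imaging, r
import cv2,numpy as np
s=read_state()
for k,v in s.items(): print(k,np.round(v,4))
for n in ("top","side"):
    p,d=imaging.camera(n); np.savez(f"{n}0.npz",p=p,d=d)
    cv2.imwrite(f"pics/{n}0.png",p[:,:,::-1])
    c=imaging.get_calibration(n); print(n,c, d.min(),d.max())
E
```

```text
time 0.0
joint_positions [ 1.2434  0.3329 -0.0647  1.4609  0.0216  1.3499 -0.0885]
joint_vel [-0.0003 -0.0007  0.0013 -0.0013 -0.0003  0.0008  0.0001]
joint_torque [ 1.00000e-04 -6.23252e+01  2.47000e-02 -3.89896e+01 -6.12000e-02
  3.99000e-02  2.00000e-04]
ee_pos [ 0.1874 -0.5958  0.2218]
eef_rot [ 9.884e-01  1.518e-01 -1.000e-04 -7.000e-04]
ft_force [-0.6475  0.8451  0.2567]
torque [ 0.032   0.0292 -0.0203]
width 0.0871
top {'camera_matrix': array([[445.40348171,   0.        , 271.51998615],
       [  0.        , 445.40348171, 214.7329281 ],
       [  0.        ,   0.        ,   1.        ]]), 'R': array([[-0.0073409 , -0.99994906,  0.00692692],
       [-0.98827404,  0.00619833, -0.15256476],
       [ 0.15251405, -0.00796566, -0.9882692 ]]), 't': array([-0.01003656,  0.60310302,  1.18436251])} 0.0 2.1541238
side {'camera_matrix': array([[392.24461033,   0.        , 282.8664245 ],
       [  0.        , 392.24461033, 205.75611345],
       [  0.        ,   0.        ,   1.        ]]), 'R': array([[-0.95052653, -0.30989627, -0.02153156],
       [-0.13713607,  0.48080165, -0.86603895],
       [ 0.27873465, -0.82024025, -0.49951268]]), 't': array([0.56241341, 0.13326056, 0.95604731])} 0.0 3.1577606
```

View pics/top0.png

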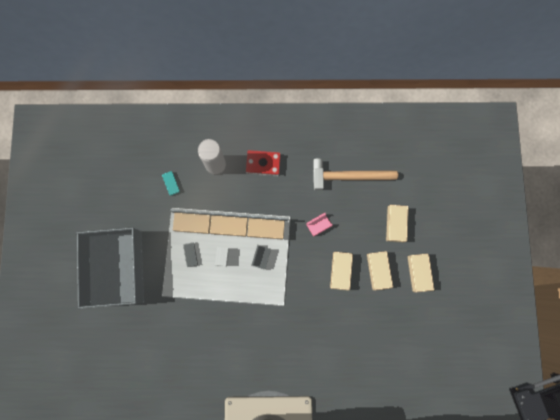

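View pics/side0.png

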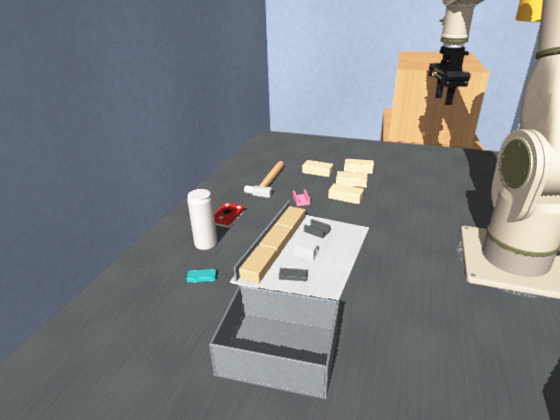

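```bash
cat > h.py <<'E'
import numpy as np,cv2
from bench import read_state, imaging
def grab(n,tag=None):
    p,d=imaging.camera(n)
    if tag: cv2.imwrite(f"pics/{n}_{tag}.png",p[:,:,::-1])
    return p,d
def world(n,d):
    c=imaging.get_calibration(n);K=c["camera_matrix"];h,w=d.shape
    u,v=np.meshgrid(np.arange(w),np.arange(h))
    P=np.stack([(u-K[0,2])/K[0,0]*d,(v-K[1,2])/K[1,1]*d,d],-1)
    return (P-c["t"])@c["R"]   # R^T (P-t)
def ray(n,uv,z):
    c=imaging.get_calibration(n);K=c["camera_matrix"]
    uv=np.atleast_2d(uv).astype(float)
    D=np.c_[(uv[:,0]-K[0,2])/K[0,0],(uv[:,1]-K[1,2])/K[1,1],np.ones(len(uv))]@c["R"]
    C=-c["R"].T@c["t"]
    return C+D*((z-C[2])/D[:,2])[:,None]
def proj(n,X):
    c=imaging.get_calibration(n);q=np.atleast_2d(X)@c["R"].T+c["t"];q=q@c["camera_matrix"].T
    return q[:,:2]/q[:,2:]
E
python3 - <<'E'
from h import *
z=np.load("top0.npz");p,d=z["p"],z["d"]
W=world("top",d); 
cv2.imwrite("pics/crop0.png",cv2.resize(p[200:310,160:300,::-1],None,fx=5,fy=5,interpolation=cv2.INTER_CUBIC))
Z=W[...,2]
for (a,b) in [(400,300),(421,290),(192,255),(221,257),(260,257),(398,222),(200,224),(230,290),(100,270),(190,280),(321,226),(171,182)]: print((a,b),np.round(W[b,a],3))
im=np.clip((Z[200:310,160:300]+0.005)/0.06*255,0,255).astype(np.uint8)
cv2.imwrite("pics/z0.png",cv2.resize(im,None,fx=5,fy=5,interpolation=cv2.INTER_NEAREST))
E
```

```text
(400, 300) [ 0.367 -0.371  0.001]
(421, 290) [ 0.395 -0.422  0.03 ]
(192, 255) [0.496 0.209 0.015]
(221, 257) [0.488 0.125 0.035]
(260, 257) [0.489 0.019 0.011]
(398, 222) [ 0.582 -0.367  0.032]
(200, 224) [0.58  0.185 0.034]
(230, 290) [0.398 0.102 0.01 ]
(100, 270) [0.456 0.466 0.006]
(190, 280) [0.427 0.214 0.005]
(321, 226) [ 0.576 -0.155  0.008]
(171, 182) [0.706 0.274 0.01 ]
```

View pics/crop0.png

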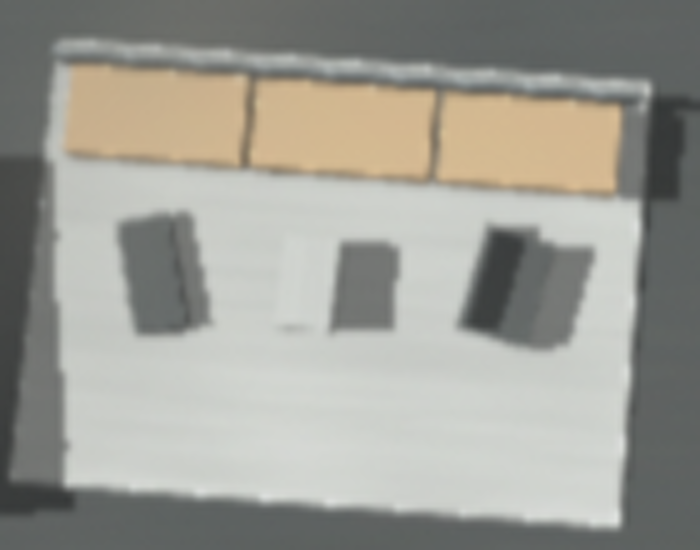

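View pics/z0.png

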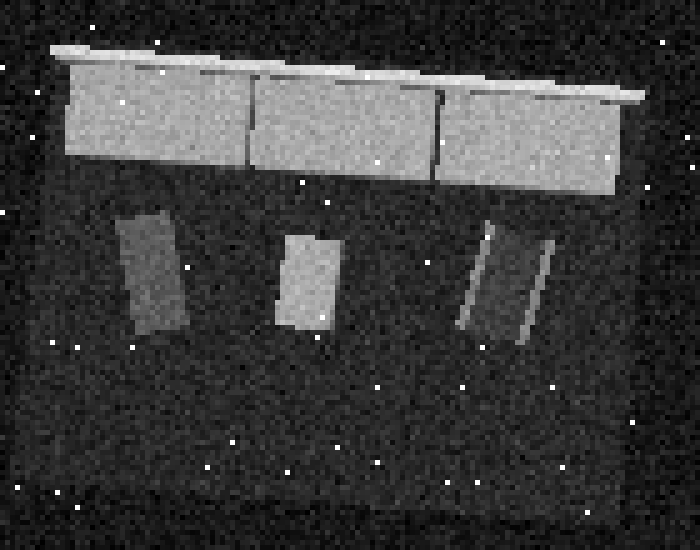

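```bash
cat >> h.py <<'E'
def comps(n,W,p,zlo,zhi,xr=(0.25,0.8),yr=(-0.6,0.35),minpx=30):
    """height-mask blobs -> minAreaRect on world XY"""
    Z=cv2.medianBlur(W[...,2].astype(np.float32),3)
    m=(Z>zlo)&(Z<zhi)&(W[...,0]>xr[0])&(W[...,0]<xr[1])&(W[...,1]>yr[0])&(W[...,1]<yr[1])
    k,lab,st,ce=cv2.connectedComponentsWithStats(m.astype(np.uint8),connectivity=4)
    out=[]
    for i in range(1,k):
        if st[i,4]<minpx: continue
        s=lab==i; z=np.median(Z[s])
        vv,uu=np.nonzero(s); X=ray(n,np.c_[uu,vv],z)[:,:2]
        (c,sz,a)=cv2.minAreaRect(X.astype(np.float32))
        w,h=sz
        if w<h: w,h,a=h,w,a+90
        a=(a+90)%180-90  # direction of long axis
        rgb=np.median(p[s],0)
        out.append(dict(c=np.array(c),L=w*1000,S=h*1000,a=a,z=z,px=ce[i],n=st[i,4],rgb=rgb))
    return out
def show(o):
    print("px(%3d,%3d) c=(%.4f,%.4f) L%.0f S%.0f ang%.1f z%.3f n%d rgb"%(*o["px"],*o["c"],o["L"],o["S"],o["a"],o["z"],o["n"]),o["rgb"])
E
python3 - <<'E'
from h import *
for n in ("top","side"):
    z=np.load(n+"0.npz");p,d=z["p"],z["d"];W=world(n,d)
    print(n)
    for lo,hi in((0.026,0.040),(0.011,0.030)):
        print(lo)
        for o in comps(n,W,p,lo,hi): show(o)
    B=comps(n,W,p,0.06,0.1,yr=(0.3,0.7))
    for o in B: show(o)
E
```

```text
top
0.026
px(318,176) c=(0.7141,-0.1529) L55 S31 ang7.3 z0.027 n114 rgb [193. 195. 190.]
px(357,174) c=(0.7221,-0.2590) L29 S12 ang89.7 z0.027 n31 rgb [215. 175. 132.]
px(397,222) c=(0.5814,-0.3671) L100 S51 ang-4.8 z0.031 n641 rgb [224. 209. 168.]
px(227,224) c=(0.5784,0.1106) L316 S54 ang85.3 z0.035 n2125 rgb [205. 180. 144.]
px(221,256) c=(0.4908,0.1251) L50 S31 ang-6.5 z0.035 n202 rgb [206. 209. 204.]
px(380,269) c=(0.4501,-0.3119) L100 S51 ang7.5 z0.031 n670 rgb [226. 211. 171.]
px(341,270) c=(0.4500,-0.2054) L100 S50 ang-7.1 z0.031 n670 rgb [227. 213. 172.]
px(421,272) c=(0.4436,-0.4255) L100 S51 ang5.8 z0.031 n671 rgb [224. 209. 168.]
px(139,285) c=(0.4128,0.3446) L89 S5 ang2.2 z0.035 n46 rgb [64.  66.5 67. ]
0.011
px(262,161) c=(0.7612,0.0105) L94 S65 ang85.5 z0.021 n717 rgb [106.  52.  50.]
px(347,174) c=(0.7264,-0.2546) L239 S91 ang-89.2 z0.024 n945 rgb [195. 170. 129.]
px(218,170) c=(0.7382,0.1391) L47 S15 ang-64.5 z0.020 n34 rgb [102.5 101.   97.5]
px(170,183) c=(0.7043,0.2755) L63 S28 ang22.7 z0.012 n179 rgb [ 79. 170. 164.]
px(390,226) c=(0.5731,-0.3470) L110 S48 ang21.
[... 2372 characters left out ...]
7591,0.0162) L108 S71 ang87.4 z0.021 n418 rgb [110.   28.5  27. ]
px(268,256) c=(0.5798,0.1140) L330 S66 ang84.7 z0.020 n455 rgb [127. 105.  79.]
px(316,227) c=(0.4892,0.0186) L68 S61 ang-16.7 z0.020 n253 rgb [106. 110. 110.]
px(205,241) c=(0.7524,0.1652) L61 S46 ang25.6 z0.021 n137 rgb [237. 232. 230.]
px(304,252) c=(0.4890,0.1357) L55 S41 ang16.4 z0.020 n140 rgb [239. 239. 238.]
px(292,273) c=(0.4974,0.2182) L66 S37 ang8.4 z0.017 n284 rgb [105. 108. 108.]
px(200,273) c=(0.7038,0.2773) L64 S32 ang22.6 z0.013 n238 rgb [ 68. 202. 199.]
px(322,322) c=(0.4002,0.3476) L47 S20 ang-0.2 z0.020 n136 rgb [161. 167. 171.]
px(273,330) c=(0.4630,0.4262) L204 S168 ang4.2 z0.073 n2700 rgb [162. 168. 171.]
```

Run:
```python
from h import *
for n in("top","side"):
    z=np.load(n+"0.npz");p,d=z["p"].astype(int),z["d"];W=world(n,d)
    m=(p[...,0]-p[...,2]>40)&(W[...,2]>0.026)&(W[...,2]<.042)&(W[...,0]>.5)&(W[...,1]>-.1)
    k,lab,st,ce=cv2.connectedComponentsWithStats(m.astype(np.uint8),connectivity=4)
    for i in range(1,k):
        if st[i,4]<50: continue
        vv,uu=np.nonzero(lab==i);X=ray(n,np.c_[uu,vv],.034)[:,:2]
        (c,s,a)=cv2.minAreaRect(X.astype(np.float32));print(n,np.round(c,4),np.round(s,4),round(a,2),st[i,4])
    vv,uu=np.nonzero(m);X=ray(n,np.c_[uu,vv],.034)[:,:2]
    c,s,a=cv2.minAreaRect(X.astype(np.float32));print("all",np.round(c,4),np.round(s,4),round(a,2),"mean",X.mean(0))
    # axis by PCA
    q=X-X.mean(0);w,v=np.linalg.eigh(q.T@q);print("pca",np.degrees(np.arctan2(*v[::-1,1]))%180)
    # robot-side face edge: per bin of along axis, min x
```

```text
top [0.5845 0.2092] [0.0993 0.0489] 85.36 617
top [0.576  0.1068] [0.0994 0.0494] 85.2 634
top [0.5677 0.0034] [0.099 0.05 ] 85.32 629
all [0.6653 0.0989] [0.3056 0.2287] 85.21 mean [0.57650059 0.10562397]
pca 85.62737665893943
side [0.5747 0.111 ] [0.3178 0.0547] 85.25 1507
all [0.5747 0.111 ] [0.3178 0.0547] 85.25 mean [0.57629991 0.13031335]
pca 85.3876588030092
```

```bash
cat >> h.py <<'E'
def yawnow(s): 
    x,y,z,w=s["eef_rot"]
    return np.degrees(np.arctan2(2*(x*y+z*w),1-2*(y*y+z*z)))
def go(x,y,z,yaw):
    s=read_state();e=np.array(s["ee_pos"]);a=np.radians(yawnow(s))
    D=np.array([x,y,z])-e
    tx=D[0]*np.cos(a)+D[1]*np.sin(a); ty=D[0]*np.sin(a)-D[1]*np.cos(a)
    dy=(yaw-np.degrees(a)+180)%360-180
    print("t%.1f at %s yaw%.1f | shift x%.3f y%.3f z%.3f roll%.3f (rows>=%d)"%(s["time"],np.round(e,4),np.degrees(a),tx,ty,-D[2],-np.radians(dy),max(np.linalg.norm(D)/.05,abs(dy)/8.59)+2))
    return tx,ty,-D[2],-np.radians(dy)
H0=np.array([0.5511,0.1087]);HY=-4.7
def hw(hx,hy):
    a=np.radians(HY);return H0+hx*np.array([np.cos(a),np.sin(a)])/1000+hy*np.array([-np.sin(a),np.cos(a)])/1000
E
python3 - <<'E'
from h import *
z=np.load("top0.npz");p,d=z["p"],z["d"];W=world("top",d)
for o in comps("top",W,p,.0085,.04,xr=(.43,.54),yr=(-.06,.07)): show(o)
for o in comps("top",W,p,.015,.04,xr=(.43,.54),yr=(-.06,.07),minpx=15): show(o)
go(.4908,.1251,.12,173.5)
E
```

```text
px(260,256) c=(0.4905,0.0169) L61 S43 ang-17.8 z0.011 n295 rgb [95. 98. 97.]
px(254,255) c=(0.4911,0.0340) L46 S5 ang-16.9 z0.024 n35 rgb [113. 116. 114.]
px(267,257) c=(0.4863,-0.0009) L54 S6 ang-15.3 z0.024 n40 rgb [101. 105. 104.]
t0.1 at [ 0.1875 -0.5959  0.2219] yaw17.5 | shift x0.506 y-0.597 z0.102 roll-2.723 (rows>=20)
```

Emit:
{"op": "move_arm", "data": {
  "series": [
    [0.506,-0.597,0.102,-2.723],
    [0.506,-0.597,0.102,-2.723],
    [0.506,-0.597,0.102,-2.723],
    [0.506,-0.597,0.102,-2.723],
    [0.506,-0.597,0.102,-2.723],
    [0.506,-0.597,0.102,-2.723],
    [0.506,-0.597,0.102,-2.723],
    [0.506,-0.597,0.102,-2.723],
    [0.506,-0.597,0.102,-2.723],
    [0.506,-0.597,0.102,-2.723],
    [0.506,-0.597,0.102,-2.723],
    [0.506,-0.597,0.102,-2.723],
    [0.506,-0.597,0.102,-2.723],
    [0.506,-0.597,0.102,-2.723],
    [0.506,-0.597,0.102,-2.723],
    [0.506,-0.597,0.102,-2.723],
    [0.506,-0.597,0.102,-2.723],
    [0.506,-0.597,0.102,-2.723],
    [0.506,-0.597,0.102,-2.723],
    [0.506,-0.597,0.102,-2.723]
  ],
  "claw": 1,
  "newtons": 30
}}

```text
time: 2.1
ee_pos: [0.491, 0.1248, 0.1204]
eef_rot: [0.059, 0.998, -0.0, -0.0]
ft_force: [-0.0, -0.6, 0.2]
width: 0.087
```

Run:
```python
from h import *
go(.4908,.1251,.009,173.5)
for n in ("top","side"):
    p,d=grab(n,"1")
print(np.round(read_state()["joint_positions"],2))
```

```text
t2.1 at [0.491  0.1248 0.1204] yaw173.3 | shift x0.000 y0.000 z0.111 roll-0.004 (rows>=4)
[ 0.49  0.28 -0.93  1.86  0.25  1.12  0.92]
```

View pics/side_1.png

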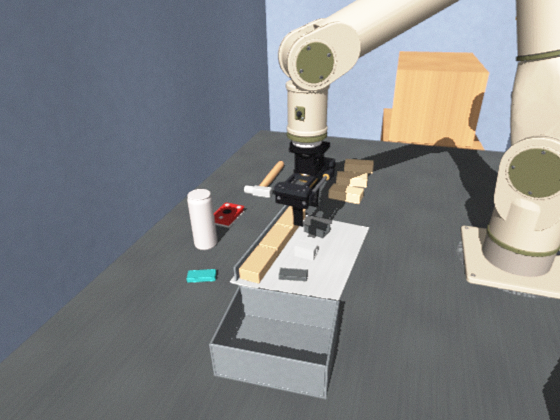

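View pics/top_1.png

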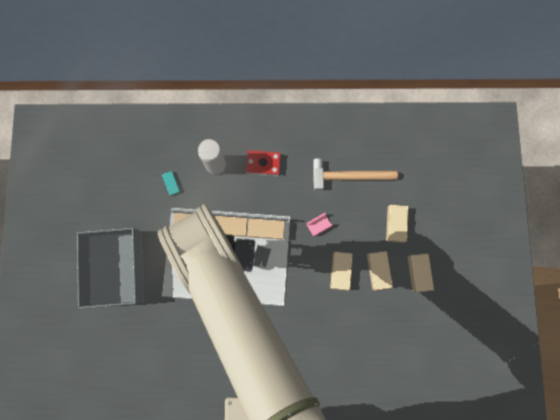

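Emit:
{"op": "move_arm", "data": {
  "series": [
    [0,0,0.04,0],
    [0,0,0.08,0],
    [0,0,0.1,0],
    [0,0,0.111,0],
    [0,0,0.111,0],
    [0,0,0.111,0]
  ]
}}

```text
time: 2.8
ee_pos: [0.4918, 0.1253, 0.0105]
eef_rot: [0.057, 0.998, 0.0, 0.001]
ft_force: [-0.3, 0.7, -0.0]
width: 0.0875
```

Emit:
{"op": "move_arm", "data": {
  "series": [
    [0,0,0,0],
    [0,0,0,0],
    [0,0,0,0],
    [0,0,0,0],
    [0,0,0,0],
    [0,0,0,0],
    [0,0,0,0],
    [0,0,0,0]
  ],
  "claw": -1,
  "newtons": 40
}}

```text
time: 3.6
ee_pos: [0.4911, 0.1251, 0.0095]
eef_rot: [0.057, 0.998, -0.0, -0.0]
ft_force: [-0.7, 1.3, -0.9]
width: 0.0311
```

Run:
```python
from h import *
go(.463,.423,.13,184)
```

```text
t3.6 at [0.4911 0.1251 0.0095] yaw173.5 | shift x0.062 y0.293 z-0.120 roll-0.184 (rows>=8)
```

Emit:
{"op": "move_arm", "data": {
  "series": [
    [0,0,-0.04,0],
    [0,0,-0.08,0],
    [0,0,-0.12,0],
    [0.01,0.05,-0.12,-0.05],
    [0.02,0.095,-0.12,-0.1],
    [0.03,0.14,-0.12,-0.18],
    [0.04,0.185,-0.12,-0.18],
    [0.05,0.23,-0.12,-0.18],
    [0.06,0.275,-0.12,-0.18],
    [0.062,0.293,-0.12,-0.184],
    [0.062,0.293,-0.12,-0.184],
    [0.062,0.293,-0.08,-0.184],
    [0.062,0.293,-0.04,-0.184],
    [0.062,0.293,-0.02,-0.184],
    [0.062,0.293,-0.02,-0.184]
  ]
}}

```text
time: 5.1
ee_pos: [0.462, 0.4202, 0.0262]
eef_rot: [-0.034, 0.999, -0.002, -0.002]
ft_force: [-0.3, 0.4, -0.9]
width: 0.0297
```

Emit:
{"op": "move_arm", "data": {
  "series": [
    [0,0,0,0],
    [0,0,0,0],
    [0,0,0,0],
    [0,0,0,0],
    [0,0,-0.04,0],
    [0,0,-0.08,0],
    [0,0,-0.12,0],
    [0,0,-0.12,0]
  ],
  "claw": 0.2
}}

```text
time: 5.9
ee_pos: [0.4642, 0.4259, 0.1559]
eef_rot: [-0.035, 0.999, 0.003, 0.003]
ft_force: [0.7, 0.6, 0.4]
width: 0.052
```

Run:
```python
from h import *
for n in ("top","side"):
    p,d=grab(n,"2");W=world(n,d);print(n)
    for o in comps(n,W,p,.0095,.03,xr=(.4,.6),yr=(.15,.3)):show(o)
    for o in comps(n,W,p,.0085,.04,xr=(.43,.54),yr=(-.06,.07)):show(o)
go(.4985,.2140,.12,190.7)
```

```text
top
px(190,254) c=(0.4977,0.2139) L65 S31 ang11.6 z0.017 n258 rgb [87.5 90.  88.5]
px(260,256) c=(0.4903,0.0172) L59 S43 ang-17.1 z0.011 n286 rgb [63. 66. 66.]
side
px(298,273) c=(0.4825,0.2160) L40 S36 ang-86.2 z0.017 n165 rgb [53. 55. 55.]
px(317,227) c=(0.4891,0.0172) L70 S64 ang-16.7 z0.018 n287 rgb [54. 55. 56.]
t6.0 at [0.4632 0.4237 0.1508] yaw-176.0 | shift x-0.021 y-0.212 z0.031 roll-0.117 (rows>=6)
```

View pics/top_2.png

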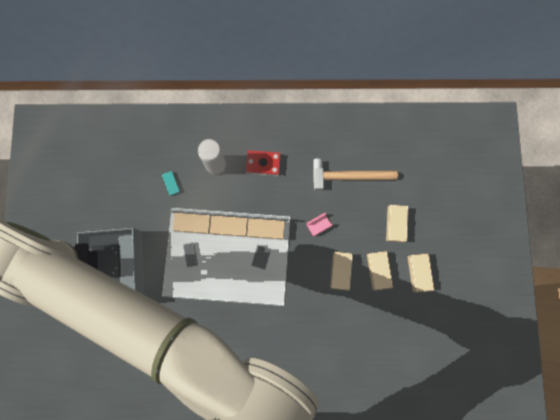

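View pics/side_2.png

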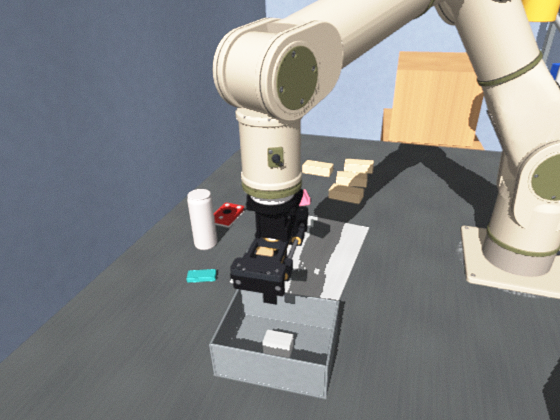

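Emit:
{"op": "move_arm", "data": {
  "series": [
    [-0.005,-0.05,0.01,-0.03],
    [-0.01,-0.1,0.02,-0.06],
    [-0.015,-0.15,0.03,-0.117],
    [-0.021,-0.2,0.031,-0.117],
    [-0.021,-0.212,0.031,-0.117],
    [-0.021,-0.212,0.04,-0.117],
    [-0.021,-0.212,0.08,-0.117],
    [-0.021,-0.212,0.12,-0.117],
    [-0.021,-0.212,0.12,-0.117],
    [-0.021,-0.212,0.12,-0.117]
  ],
  "claw": 0.6
}}

```text
time: 7.0
ee_pos: [0.4976, 0.2146, 0.0295]
eef_rot: [-0.094, 0.996, 0.0, -0.001]
ft_force: [0.3, -0.1, 0.5]
width: 0.0694
```

Run:
```python
from h import *
go(.498,.2140,.0065,191.2)
```

```text
t7.0 at [0.4976 0.2146 0.0295] yaw-169.2 | shift x-0.000 y-0.001 z0.023 roll-0.006 (rows>=2)
```

Emit:
{"op": "move_arm", "data": {
  "series": [
    [0,-0.001,0.015,0],
    [0,-0.001,0.023,0],
    [0,-0.001,0.023,0],
    [0,-0.001,0.023,0]
  ]
}}

```text
time: 7.4
ee_pos: [0.4989, 0.2124, 0.0069]
eef_rot: [-0.093, 0.996, 0.0, 0.0]
ft_force: [0.3, 0.7, 0.9]
width: 0.0696
```

Emit:
{"op": "move_arm", "data": {
  "series": [
    [0,0,0,0],
    [0,0,0,0],
    [0,0,0,0],
    [0,0,0,0],
    [0,0,0,0],
    [0,0,0,0],
    [0,0,0,0]
  ],
  "claw": -1
}}

```text
time: 8.1
ee_pos: [0.4988, 0.2125, 0.0066]
eef_rot: [-0.094, 0.996, 0.0, 0.0]
ft_force: [-0.2, 1.0, -0.4]
width: 0.0298
```

Run:
```python
from h import *
go(.530,.418,.13,184)
```

```text
t8.1 at [0.4988 0.2125 0.0066] yaw-169.3 | shift x-0.069 y0.196 z-0.123 roll0.118 (rows>=6)
```

Emit:
{"op": "move_arm", "data": {
  "series": [
    [0,0,-0.04,0],
    [0,0,-0.08,0],
    [0,0,-0.12,0],
    [-0.015,0.05,-0.123,0.05],
    [-0.03,0.095,-0.123,0.1],
    [-0.045,0.14,-0.123,0.118],
    [-0.059,0.185,-0.123,0.118],
    [-0.059,0.2,-0.123,0.118],
    [-0.059,0.2,-0.123,0.118],
    [-0.059,0.2,-0.123,0.118],
    [-0.059,0.2,-0.08,0.118],
    [-0.059,0.2,-0.04,0.118],
    [-0.059,0.2,-0.023,0.118],
    [-0.059,0.2,-0.023,0.118]
  ]
}}

```text
time: 9.5
ee_pos: [0.52, 0.4173, 0.028]
eef_rot: [-0.034, 0.999, -0.001, -0.001]
ft_force: [-0.2, 0.4, -1.3]
width: 0.0297
```

Emit:
{"op": "move_arm", "data": {
  "series": [
    [0,0,0,0],
    [0,0,0,0],
    [0,0,0,0],
    [0,0,0,0],
    [0,0,-0.04,0],
    [0,0,-0.08,0],
    [0,0,-0.12,0],
    [0,0,-0.12,0]
  ],
  "claw": 0.2
}}

```text
time: 10.3
ee_pos: [0.5209, 0.4223, 0.1562]
eef_rot: [-0.035, 0.999, 0.003, 0.003]
ft_force: [0.2, 0.3, 0.1]
width: 0.0519
```

Run:
```python
from h import *
for n in ("top","side"):
    p,d=grab(n,"3");W=world(n,d);print(n)
    for o in comps(n,W,p,.0085,.04,xr=(.43,.54),yr=(-.06,.07)):show(o)
    for o in comps(n,W,p,.026,.04,yr=(-.5,-.1)):show(o)
go(.489,.0165,.12,163.5)
```

```text
top
px(260,256) c=(0.4904,0.0159) L63 S43 ang-18.6 z0.010 n293 rgb [63. 66. 65.]
px(318,174) c=(0.7254,-0.1507) L81 S28 ang-9.2 z0.027 n130 rgb [194. 197. 192.]
px(397,222) c=(0.5811,-0.3671) L100 S51 ang-5.9 z0.031 n634 rgb [225. 210. 169.]
px(380,270) c=(0.4502,-0.3119) L100 S51 ang7.2 z0.031 n670 rgb [131. 120.  99.]
px(341,270) c=(0.4502,-0.2055) L99 S50 ang-6.8 z0.031 n662 rgb [133. 121. 101.]
px(421,272) c=(0.4434,-0.4253) L100 S51 ang5.7 z0.031 n663 rgb [222. 205. 165.]
side
px(316,227) c=(0.4895,0.0167) L70 S64 ang-17.4 z0.018 n303 rgb [55. 57. 58.]
px(358,162) c=(0.4439,-0.4213) L98 S58 ang6.4 z0.031 n181 rgb [244. 226. 183.]
px(317,164) c=(0.5806,-0.3625) L102 S58 ang-4.6 z0.031 n188 rgb [250. 237. 201.]
px(351,175) c=(0.4501,-0.3078) L99 S58 ang7.3 z0.031 n222 rgb [141. 121.  95.]
px(345,189) c=(0.4499,-0.2011) L101 S58 ang-6.5 z0.031 n272 rgb [141. 121.  95.]
t10.4 at [0.5198 0.4202 0.1508] yaw-176.0 | shift x0.059 y-0.401 z0.031 roll0.357 (rows>=10)
```

View pics/side_3.png

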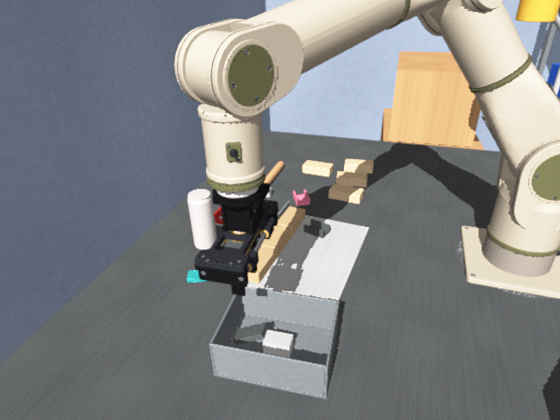

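Emit:
{"op": "move_arm", "data": {
  "series": [
    [0.007,-0.05,0.0,0.05],
    [0.014,-0.1,0.01,0.1],
    [0.021,-0.15,0.02,0.15],
    [0.028,-0.2,0.031,0.2],
    [0.035,-0.25,0.031,0.25],
    [0.042,-0.3,0.031,0.3],
    [0.05,-0.35,0.031,0.357],
    [0.059,-0.395,0.031,0.357],
    [0.059,-0.401,0.031,0.357],
    [0.059,-0.401,0.04,0.357],
    [0.059,-0.401,0.08,0.357],
    [0.059,-0.401,0.11,0.357],
    [0.059,-0.401,0.11,0.357],
    [0.059,-0.401,0.11,0.357]
  ],
  "claw": 0.8
}}

```text
time: 11.8
ee_pos: [0.488, 0.0178, 0.0394]
eef_rot: [0.142, 0.99, 0.001, -0.001]
ft_force: [-0.3, 0.2, 0.4]
width: 0.0784
```

Run:
```python
from h import *
go(.4897,.0165,.0075,163.2)
```

```text
t11.8 at [0.488  0.0178 0.0394] yaw163.7 | shift x-0.002 y-0.001 z0.032 roll0.008 (rows>=2)
```

Emit:
{"op": "move_arm", "data": {
  "series": [
    [-0.002,0,0.015,0],
    [-0.002,0,0.025,0],
    [-0.002,0,0.031,0],
    [-0.002,0,0.031,0]
  ]
}}

```text
time: 12.2
ee_pos: [0.4898, 0.0152, 0.0079]
eef_rot: [0.143, 0.99, -0.0, -0.001]
ft_force: [-0.4, 0.3, 0.5]
width: 0.0785
```

Emit:
{"op": "move_arm", "data": {
  "series": [
    [0,0,0,0],
    [0,0,0,0],
    [0,0,0,0],
    [0,0,0,0],
    [0,0,0,0],
    [0,0,0,0],
    [0,0,0,0]
  ],
  "claw": -1
}}

```text
time: 12.9
ee_pos: [0.4904, 0.0151, 0.0087]
eef_rot: [0.143, 0.99, 0.0, 0.0]
ft_force: [-0.5, 0.5, 1.0]
width: 0.0398
```

Run:
```python
from h import *
go(.405,.418,.13,184)
```

```text
t12.9 at [0.4904 0.0151 0.0087] yaw163.5 | shift x0.196 y0.362 z-0.121 roll-0.358 (rows>=10)
```

Emit:
{"op": "move_arm", "data": {
  "series": [
    [0,0,-0.04,0],
    [0,0,-0.08,0],
    [0,0,-0.12,0],
    [0.022,0.042,-0.121,-0.05],
    [0.044,0.084,-0.121,-0.1],
    [0.066,0.126,-0.121,-0.15],
    [0.088,0.168,-0.121,-0.2],
    [0.11,0.21,-0.121,-0.25],
    [0.132,0.252,-0.121,-0.3],
    [0.154,0.294,-0.121,-0.35],
    [0.176,0.336,-0.121,-0.358],
    [0.196,0.362,-0.121,-0.358],
    [0.196,0.362,-0.121,-0.358],
    [0.196,0.362,-0.121,-0.358],
    [0.196,0.362,-0.08,-0.358],
    [0.196,0.362,-0.04,-0.358],
    [0.196,0.362,-0.03,-0.358],
    [0.196,0.362,-0.03,-0.358]
  ]
}}

```text
time: 14.7
ee_pos: [0.4053, 0.4161, 0.0376]
eef_rot: [-0.034, 0.999, -0.001, -0.001]
ft_force: [0.1, 0.8, -0.3]
width: 0.0397
```

Emit:
{"op": "move_arm", "data": {
  "series": [
    [0,0,0,0],
    [0,0,0,0],
    [0,0,0,0],
    [0,0,0,0],
    [0,0,-0.04,0],
    [0,0,-0.08,0],
    [0,0,-0.12,0],
    [0,0,-0.12,0]
  ],
  "claw": 0.4
}}

```text
time: 15.5
ee_pos: [0.4063, 0.4204, 0.1643]
eef_rot: [-0.035, 0.999, 0.003, 0.003]
ft_force: [0.1, 0.8, -0.4]
width: 0.0608
```

Run:
```python
from h import *
for n in ("top","side"):
    p,d=grab(n,"4");W=world(n,d);print(n)
    for o in comps(n,W,p,.026,.04,yr=(-.5,-.1)):show(o)
# first brick: nearest, (0.45,-0.2055) ang -7
go(.4501,-.2055,.15,83)
for nm,q in dict(s2a=(-26,-52),s2b=(-26,52),s3a=(-77,-104),s3b=(-77,0)).items(): print(nm,hw(*q))
```

```text
top
px(318,178) c=(0.7066,-0.1515) L44 S26 ang-1.3 z0.027 n106 rgb [201.  204.  198.5]
px(397,222) c=(0.5815,-0.3673) L100 S51 ang-5.7 z0.030 n635 rgb [230. 216. 175.]
px(380,270) c=(0.4502,-0.3119) L100 S51 ang7.2 z0.031 n665 rgb [231. 217. 178.]
px(341,270) c=(0.4500,-0.2053) L100 S50 ang-6.4 z0.031 n659 rgb [223. 208. 169.]
px(421,272) c=(0.4434,-0.4255) L100 S52 ang4.7 z0.031 n669 rgb [230. 216. 176.]
side
px(358,162) c=(0.4446,-0.4193) L102 S63 ang3.0 z0.031 n193 rgb [252. 242. 209.]
px(354,175) c=(0.4390,-0.3073) L77 S61 ang6.8 z0.031 n181 rgb [251. 241. 208.]
px(351,190) c=(0.4339,-0.2004) L71 S61 ang-8.1 z0.031 n186 rgb [153.  133.5 105. ]
px(261,187) c=(0.7149,-0.1464) L61 S23 ang-3.8 z0.027 n54 rgb [239.  237.5 237. ]
t15.6 at [0.4055 0.4181 0.1594] yaw-176.0 | shift x-0.001 y-0.625 z0.009 roll1.763 (rows>=14)
s2a [0.52092663 0.05900526]
s2b [0.52944823 0.16265555]
s3a [0.46583732 0.01135898]
s3b [0.47435892 0.11500927]
```

View pics/side_4.png

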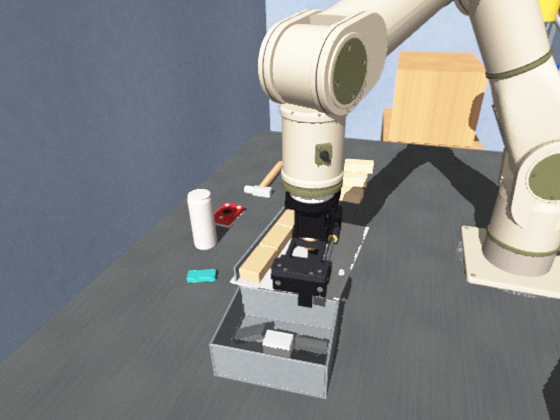

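Emit:
{"op": "move_arm", "data": {
  "series": [
    [0,-0.05,0,0.14],
    [0,-0.1,0,0.28],
    [0,-0.15,0,0.42],
    [0,-0.2,0,0.56],
    [0,-0.25,0,0.7],
    [0,-0.3,0,0.84],
    [0,-0.35,0,0.98],
    [0,-0.4,0,1.12],
    [0,-0.45,0,1.26],
    [0,-0.5,0,1.4],
    [0,-0.55,0,1.54],
    [0,-0.6,0.009,1.68],
    [-0.001,-0.625,0.03,1.82],
    [-0.001,-0.625,0.05,1.96],
    [-0.001,-0.625,0.05,2.1],
    [-0.001,-0.625,0.05,2.24],
    [-0.001,-0.625,0.05,2.38],
    [-0.001,-0.625,0.05,2.52],
    [-0.001,-0.625,0.05,2.66],
    [-0.001,-0.625,0.05,2.66]
  ],
  "claw": 0.6
}}

```text
time: 17.6
ee_pos: [0.4491, -0.2054, 0.1074]
eef_rot: [0.963, 0.271, -0.001, -0.001]
ft_force: [-0.4, -0.2, -1.1]
width: 0.0697
```

Run:
```python
from h import *
go(.4501,-.2055,.007,-6.5)
p,d=grab("side","5");W=world("side",d)
for o in comps("side",W,p,.026,.04,yr=(-.5,-.1)):show(o)
print(np.round(read_state()["joint_positions"],2))
```

```text
t17.6 at [ 0.4491 -0.2054  0.1074] yaw31.5 | shift x0.001 y0.001 z0.100 roll0.663 (rows>=6)
px(364,162) c=(0.4211,-0.4216) L64 S53 ang-83.1 z0.031 n102 rgb [136. 116.  91.]
px(317,164) c=(0.5811,-0.3623) L101 S59 ang-4.6 z0.031 n193 rgb [248. 234. 196.]
px(351,175) c=(0.4507,-0.3089) L102 S62 ang15.4 z0.031 n229 rgb [164. 145. 112.]
px(345,189) c=(0.4502,-0.2013) L101 S59 ang-8.1 z0.031 n275 rgb [248. 234. 196.]
px(260,187) c=(0.7146,-0.1503) L61 S29 ang-3.4 z0.027 n63 rgb [230. 228. 227.]
[ 0.78  0.18 -0.48  1.92  0.1   1.07 -0.76]
```

View pics/side_5.png

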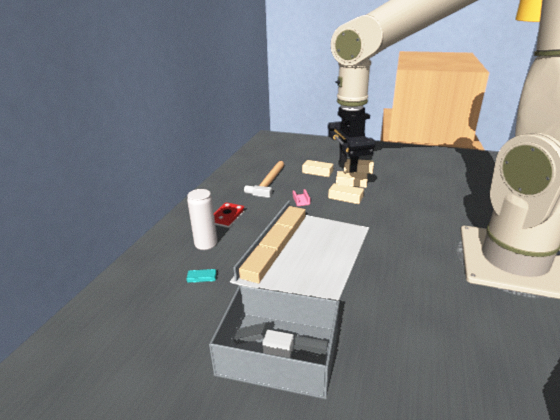

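Emit:
{"op": "move_arm", "data": {
  "series": [
    [0.001,0.001,0.01,0.14],
    [0.001,0.001,0.02,0.28],
    [0.001,0.001,0.03,0.42],
    [0.001,0.001,0.04,0.56],
    [0.001,0.001,0.05,0.663],
    [0.001,0.001,0.06,0.663],
    [0.001,0.001,0.08,0.663],
    [0.001,0.001,0.095,0.663],
    [0.001,0.001,0.101,0.663],
    [0.001,0.001,0.101,0.663]
  ]
}}

```text
time: 18.65
ee_pos: [0.4507, -0.2056, 0.0067]
eef_rot: [0.999, -0.054, -0.001, -0.0]
ft_force: [-0.2, 0.2, 0.8]
width: 0.0697
```

Emit:
{"op": "move_arm", "data": {
  "series": [
    [0,0,0,0],
    [0,0,0,0],
    [0,0,0,0],
    [0,0,0,0],
    [0,0,0,0],
    [0,0,0,0]
  ],
  "claw": -1,
  "newtons": 40
}}

```text
time: 19.25
ee_pos: [0.4517, -0.2061, 0.0081]
eef_rot: [0.998, -0.055, 0.0, 0.0]
ft_force: [-1.3, 0.9, 6.5]
width: 0.0499
```

Run:
```python
from h import *
x,y=hw(-26-24,-52); print(x,y)
go(x,y,.1,85.3)
```

```text
0.4970073282103361 0.060971781316964145
t19.2 at [ 0.4517 -0.2061  0.0081] yaw-6.4 | shift x0.015 y-0.270 z-0.092 roll-1.600 (rows>=12)
```

Run:
```python
from h import *
x,y=hw(-51,-50.5); print(x,y)
go(x,y,.1,85.3)
```

```text
0.4961335985864631 0.06254867590582125
t19.2 at [ 0.4517 -0.2061  0.0081] yaw-6.4 | shift x0.014 y-0.272 z-0.092 roll-1.600 (rows>=12)
```

Emit:
{"op": "move_arm", "data": {
  "series": [
    [0,0,-0.04,0],
    [0,0,-0.08,0],
    [0,-0.01,-0.092,0],
    [0.002,-0.05,-0.092,-0.14],
    [0.004,-0.09,-0.092,-0.28],
    [0.006,-0.13,-0.092,-0.42],
    [0.008,-0.17,-0.092,-0.56],
    [0.01,-0.21,-0.092,-0.7],
    [0.012,-0.25,-0.092,-0.84],
    [0.014,-0.272,-0.092,-0.98],
    [0.014,-0.272,-0.092,-1.12],
    [0.014,-0.272,-0.092,-1.26],
    [0.014,-0.272,-0.092,-1.4],
    [0.014,-0.272,-0.092,-1.54],
    [0.014,-0.272,-0.092,-1.6],
    [0.014,-0.272,-0.092,-1.6],
    [0.014,-0.272,-0.06,-1.6],
    [0.014,-0.272,-0.04,-1.6],
    [0.014,-0.272,-0.04,-1.6]
  ]
}}

```text
time: 21.15
ee_pos: [0.4931, 0.0627, 0.0449]
eef_rot: [0.736, 0.677, -0.002, -0.002]
ft_force: [-0.2, 0.1, -1.8]
width: 0.0498
```

Run:
```python
from h import *
x,y=hw(-51,-50.5); print(x,y)
go(x,y,.011,85.3)
p,d=grab("side","6")
cv2.imwrite("pics/s6.png",cv2.resize(p[130:330,200:420,::-1],None,fx=3,fy=3))
```

```text
0.4961335985864631 0.06254867590582125
t21.1 at [0.4931 0.0627 0.0449] yaw85.2 | shift x0.000 y0.003 z0.034 roll-0.002 (rows>=2)
```

View pics/s6.png

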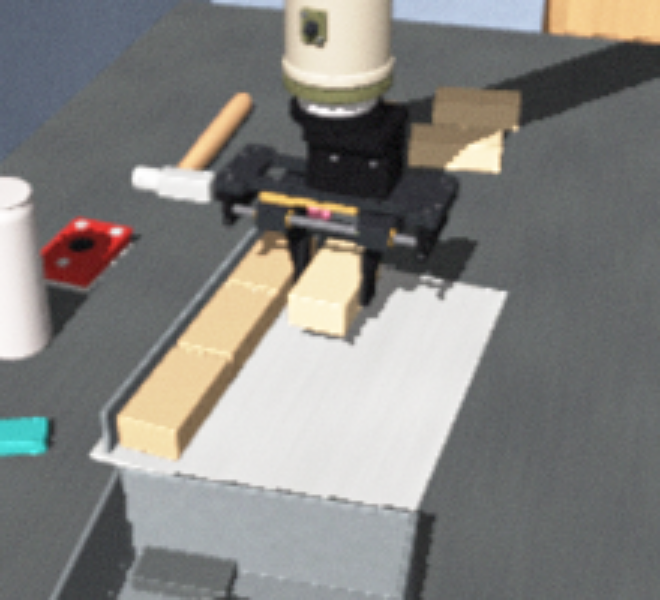

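Emit:
{"op": "move_arm", "data": {
  "series": [
    [0,0.001,0.01,0],
    [0,0.001,0.02,0],
    [0,0.001,0.027,0],
    [0,0.001,0.032,0],
    [0,0.001,0.033,0],
    [0,0.001,0.033,0]
  ]
}}

```text
time: 21.8
ee_pos: [0.4965, 0.0628, 0.0145]
eef_rot: [0.735, 0.678, -0.0, -0.0]
ft_force: [-0.4, -0.7, -2.2]
width: 0.0501
```

Emit:
{"op": "move_arm", "data": {
  "series": [
    [0,0,0,0],
    [0,0,0,0],
    [0,0,0,0],
    [0,0,0,0],
    [0,0,-0.03,0],
    [0,0,-0.055,0],
    [0,0,-0.055,0],
    [0,0,-0.055,0]
  ],
  "claw": 0.4
}}

```text
time: 22.6
ee_pos: [0.4967, 0.0626, 0.0698]
eef_rot: [0.736, 0.677, 0.0, 0.001]
ft_force: [-0.6, -1.1, 0.1]
width: 0.0609
```

Run:
```python
from h import *
p,d=grab("side","7")
cv2.imwrite("pics/s7.png",cv2.resize(p[130:330,200:420,::-1],None,fx=3,fy=3))
x,y=hw(-51-45,-52)
go(x,y,.065,-4.7)
```

```text
t22.6 at [0.4962 0.0625 0.0691] yaw85.3 | shift x-0.001 y-0.045 z0.004 roll1.571 (rows>=12)
```

View pics/s7.png

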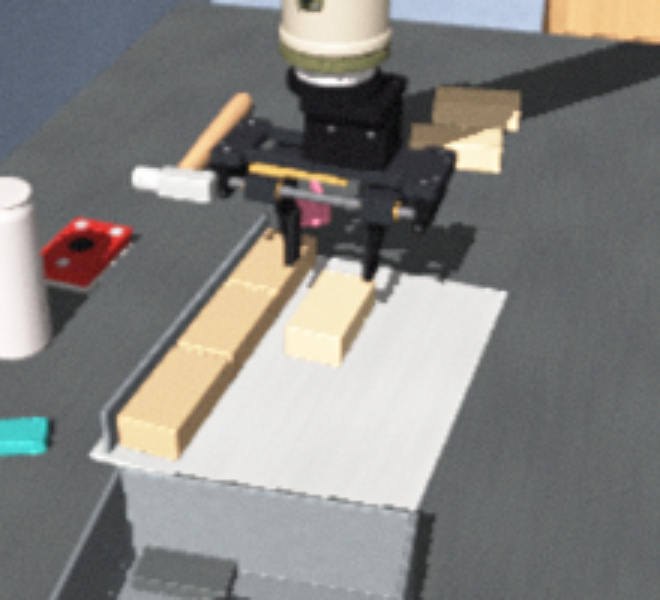

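Emit:
{"op": "move_arm", "data": {
  "series": [
    [0,-0.01,0,0.14],
    [0,-0.02,0,0.28],
    [0,-0.03,0,0.42],
    [0,-0.04,0,0.56],
    [-0.001,-0.045,0,0.7],
    [-0.001,-0.045,0,0.84],
    [-0.001,-0.045,0,0.98],
    [-0.001,-0.045,0,1.12],
    [-0.001,-0.045,0,1.26],
    [-0.001,-0.045,0,1.4],
    [-0.001,-0.045,0,1.571],
    [-0.001,-0.045,0,1.571],
    [-0.001,-0.045,0.03,1.571],
    [-0.001,-0.045,0.05,1.571],
    [-0.001,-0.045,0.055,1.571],
    [-0.001,-0.045,0.055,1.571]
  ],
  "claw": 0.3
}}

```text
time: 24.25
ee_pos: [0.4507, 0.0655, 0.0139]
eef_rot: [0.999, -0.04, -0.001, -0.0]
ft_force: [1.2, 0.7, 0.6]
width: 0.0564
```

```bash
cat >> h.py <<'E'
def hinv(X):
    a=np.radians(HY);D=np.asarray(X)[:2]-H0
    return 1000*np.array([D@[np.cos(a),np.sin(a)],D@[-np.sin(a),np.cos(a)]])
E
python3 - <<'E'
from h import *
s=read_state();print(s["time"],hinv(s["ee_pos"]),s["ee_pos"],yawnow(s),s["ft_force"])
p,d=grab("top","8");W=world("top",d)
cv2.imwrite("pics/t8.png",cv2.resize(p[190:320,150:320,::-1],None,fx=4,fy=4))
for o in comps("top",W,p,.03,.045,xr=(.43,.56),yr=(-.03,.2)):show(o);print(hinv(o["c"]))
E
```

```text
24.25 [-96.48208064 -51.23219949] [0.45074446 0.06554567 0.01385353] -4.578106911984079 [1.19030503 0.71368982 0.60728295]
px(250,233) c=(0.5513,0.0624) L183 S17 ang89.6 z0.034 n296 rgb [217. 191. 151.]
[  4.03914961 -46.12464578]
px(258,250) c=(0.5040,0.0238) L28 S28 ang89.6 z0.035 n94 rgb [228. 216. 179.]
[-39.98660402 -88.51072634]
```

View pics/t8.png

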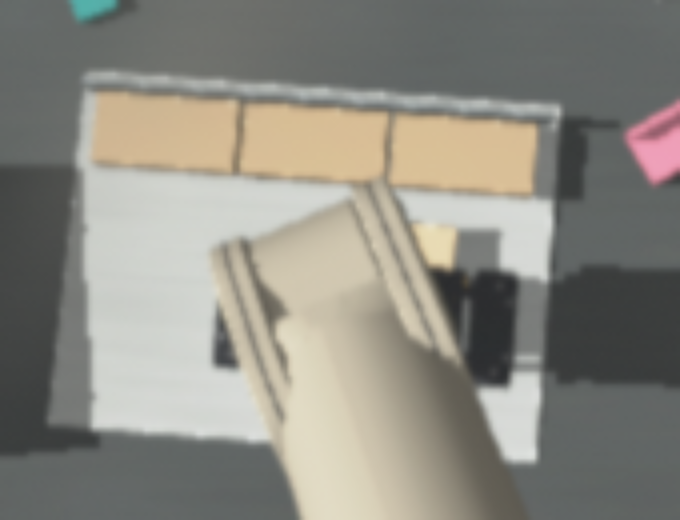

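Emit:
{"op": "move_arm", "data": {
  "series": [
    [0.005,0,0,0],
    [0.009,0,0,0],
    [0.012,0,0,0],
    [0.015,0,0,0],
    [0.018,0,0,0],
    [0.021,0,0,0],
    [0.024,0,0,0],
    [0.027,0,0,0],
    [0.03,0,0,0],
    [0.032,0,0,0],
    [0.032,0,0,0]
  ]
}}

```text
time: 25.4
ee_pos: [0.4839, 0.0628, 0.0146]
eef_rot: [0.999, -0.041, 0.0, -0.0]
ft_force: [-0.2, -0.7, -0.4]
width: 0.0566
```

Emit:
{"op": "move_arm", "data": {
  "series": [
    [0.001,0,0,0],
    [0.002,0,0,0],
    [0.002,0,0,0]
  ]
}}

```text
time: 25.7
ee_pos: [0.4855, 0.0626, 0.0145]
eef_rot: [0.999, -0.041, 0.0, 0.0]
ft_force: [-0.2, 1.4, 0.1]
width: 0.0562
```

Run:
```python
from h import *
s=read_state();print(s["time"],hinv(s["ee_pos"]),s["ee_pos"],yawnow(s),s["ft_force"])
p,d=grab("side","9")
cv2.imwrite("pics/s9.png",cv2.resize(p[170:300,220:360,::-1],None,fx=4,fy=4))
```

```text
25.7 [-61.6202147  -51.29573626] [0.48548389 0.06262582 0.01452091] -4.7120863771095305 [-0.21394657  1.40615595  0.07319144]
```

View pics/s9.png

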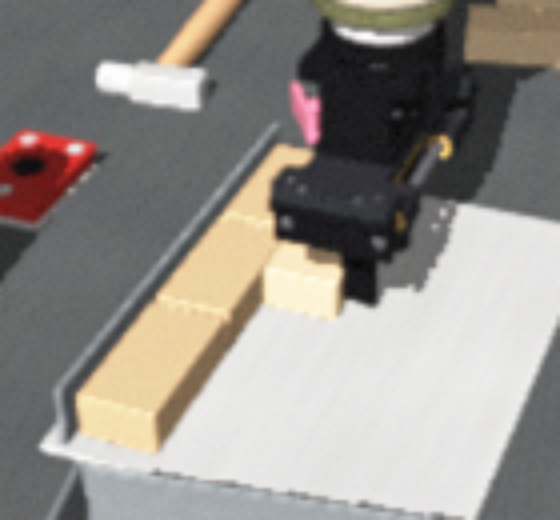

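Emit:
{"op": "move_arm", "data": {
  "series": [
    [0.001,0,0,0],
    [0.001,0,0,0]
  ]
}}

```text
time: 25.95
ee_pos: [0.4861, 0.0626, 0.0145]
eef_rot: [0.999, -0.041, -0.0, 0.0]
ft_force: [-3.9, 0.1, 1.5]
width: 0.0567
```

Emit:
{"op": "move_arm", "data": {
  "series": [
    [0.001,0,0,0],
    [0.001,0,0,0]
  ]
}}

```text
time: 26.15
ee_pos: [0.4861, 0.0626, 0.0143]
eef_rot: [0.999, -0.041, -0.001, 0.0]
ft_force: [-7.8, 1.1, 6.3]
width: 0.0567
```

Emit:
{"op": "move_arm", "data": {
  "series": [
    [0.001,0,0,0],
    [0.001,0,0,0]
  ]
}}

```text
time: 26.35
ee_pos: [0.4861, 0.0626, 0.0141]
eef_rot: [0.999, -0.041, -0.002, 0.0]
ft_force: [-13.2, 0.3, 10.2]
width: 0.0569
```

Emit:
{"op": "move_arm", "data": {
  "series": [
    [-0.02,0,0,0],
    [-0.03,0,-0.02,0],
    [-0.03,0,-0.06,0],
    [-0.03,0,-0.1,0],
    [-0.03,0.04,-0.1,0],
    [-0.03,0.08,-0.1,0],
    [-0.03,0.12,-0.1,0],
    [-0.03,0.16,-0.1,0],
    [-0.03,0.2,-0.1,0],
    [-0.03,0.24,-0.1,0],
    [-0.03,0.24,-0.1,0]
  ],
  "claw": 0.6
}}

```text
time: 27.45
ee_pos: [0.4379, -0.18, 0.1146]
eef_rot: [0.999, -0.045, 0.0, 0.001]
ft_force: [0.7, 1.0, 0.5]
width: 0.0697
```

Run:
```python
from h import *
p,d=grab("top","10");W=world("top",d)
for o in comps("top",W,p,.026,.04,xr=(.3,.65),yr=(-.5,-.1)):show(o)
Z=W[...,2]
m=(p[...,0].astype(int)-p[...,2]>35)&(W[...,0]>.4)&(W[...,0]<.62)&(W[...,1]>-.06)&(W[...,1]<.3)
hh=np.array([hinv(w) for w in W[m]]); 
k=(hh[:,0]<-2)&(Z[m]>.027)&(hh[:,0]>-120)
vv,uu=np.nonzero(m); X=ray("top",np.c_[uu,vv][k],.034)[:,:2]
c,sz,a=cv2.minAreaRect(X.astype(np.float32));print("laid",hinv(c),sz,a,k.sum())
go(.4502,-.3119,.1,7.2)
cv2.imwrite("pics/t10.png",cv2.resize(p[190:320,150:450,::-1],None,fx=2.6,fy=2.6))
```

```text
px(397,222) c=(0.5814,-0.3678) L99 S51 ang-3.1 z0.031 n635 rgb [222. 205. 166.]
px(421,272) c=(0.4431,-0.4253) L99 S52 ang5.1 z0.031 n670 rgb [127. 116.  95.]
laid [-25.76370335 -53.38545513] (0.09847529977560043, 0.047684092074632645) 85.20450592041016 614
t27.5 at [ 0.4386 -0.1769  0.1146] yaw-5.0 | shift x0.023 y0.133 z0.015 roll-0.213 (rows>=4)
```

View pics/t10.png

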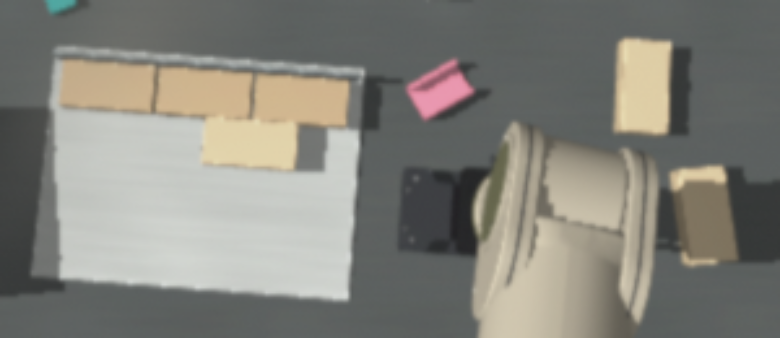

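Emit:
{"op": "move_arm", "data": {
  "series": [
    [0.005,0.04,0,-0.1],
    [0.01,0.08,0,-0.213],
    [0.015,0.12,0,-0.213],
    [0.023,0.133,0.015,-0.213],
    [0.023,0.133,0.015,-0.213]
  ]
}}

```text
time: 28.0
ee_pos: [0.4507, -0.3094, 0.098]
eef_rot: [0.998, 0.065, -0.0, -0.001]
ft_force: [-0.0, 1.2, 0.0]
width: 0.0693
```

Run:
```python
from h import *
p,d=grab("side","11");W=world("side",d)
for o in comps("side",W,p,.026,.04,xr=(.3,.65),yr=(-.5,-.1)):show(o)
cv2.imwrite("pics/s11.png",cv2.resize(p[100:230,270:420,::-1],None,fx=4,fy=4))
go(.4502,-.3119,.007,7.2)
```

```text
px(359,162) c=(0.4440,-0.4208) L99 S60 ang7.8 z0.031 n167 rgb [140. 120.  93.]
px(317,164) c=(0.5807,-0.3613) L102 S60 ang-4.6 z0.031 n195 rgb [248. 234. 195.]
px(351,175) c=(0.4496,-0.3077) L99 S60 ang5.8 z0.031 n230 rgb [247. 234. 195.]
t28.1 at [ 0.451  -0.3078  0.0987] yaw7.5 | shift x-0.001 y0.004 z0.092 roll0.005 (rows>=3)
```

View pics/s11.png

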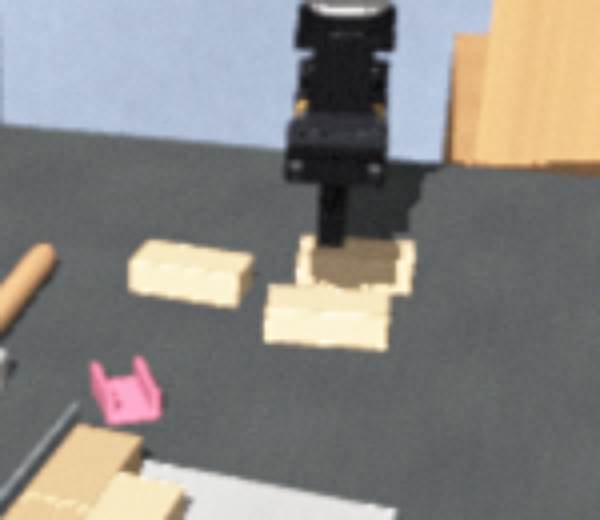

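Emit:
{"op": "move_arm", "data": {
  "series": [
    [-0.001,0.002,0.04,0],
    [-0.001,0.002,0.07,0],
    [-0.001,0.002,0.085,0],
    [-0.001,0.002,0.091,0],
    [-0.001,0.002,0.091,0],
    [-0.001,0.002,0.091,0]
  ]
}}

```text
time: 28.65
ee_pos: [0.4511, -0.311, 0.01]
eef_rot: [0.998, 0.066, 0.001, 0.001]
ft_force: [-0.2, 0.1, 0.5]
width: 0.0696
```

Emit:
{"op": "move_arm", "data": {
  "series": [
    [0,0,0,0],
    [0,0,0,0],
    [0,0,0,0],
    [0,0,0,0],
    [0,0,0,0],
    [0,0,0,0]
  ],
  "claw": -1
}}

```text
time: 29.25
ee_pos: [0.4503, -0.3112, 0.009]
eef_rot: [0.998, 0.065, 0.0, 0.0]
ft_force: [-0.9, 0.3, 4.5]
width: 0.0496
```

Run:
```python
from h import *
e=np.array(read_state()["ee_pos"])[:2]; a=np.radians(7.2); off=1000*(e-[.4502,-.3119])@[np.cos(a),np.sin(a)]
print("tcp offset along brick",off, hw(-51,52+off))
x,y=hw(-51,52+off)
go(x,y,.1,85.3)
```

```text
tcp offset along brick 0.16731333844624316 [0.50454601 0.16487076]
t29.2 at [ 0.4503 -0.3112  0.009 ] yaw7.5 | shift x0.116 y-0.465 z-0.091 roll-1.358 (rows>=11)
```

Emit:
{"op": "move_arm", "data": {
  "series": [
    [0,0,-0.04,0],
    [0,0,-0.08,0],
    [0.002,-0.01,-0.091,0],
    [0.012,-0.055,-0.091,-0.14],
    [0.024,-0.1,-0.091,-0.28],
    [0.036,-0.145,-0.091,-0.42],
    [0.048,-0.19,-0.091,-0.56],
    [0.06,-0.235,-0.091,-0.7],
    [0.072,-0.28,-0.091,-0.84],
    [0.084,-0.325,-0.091,-0.98],
    [0.096,-0.37,-0.091,-1.12],
    [0.106,-0.415,-0.091,-1.26],
    [0.112,-0.455,-0.091,-1.358],
    [0.116,-0.465,-0.091,-1.358],
    [0.116,-0.465,-0.091,-1.358],
    [0.116,-0.465,-0.06,-1.358],
    [0.116,-0.465,-0.04,-1.358],
    [0.116,-0.465,-0.035,-1.358],
    [0.116,-0.465,-0.035,-1.358]
  ]
}}

```text
time: 31.15
ee_pos: [0.5038, 0.164, 0.0428]
eef_rot: [0.736, 0.677, -0.001, -0.0]
ft_force: [-0.5, -0.4, -2.7]
width: 0.0494
```

Run:
```python
from h import *
x,y=hw(-51,52); print(x,y,read_state()["width"])
go(x,y,.0125,85.3)
```

```text
0.5045322957210423 0.16470400805467 0.04943476242652854
t31.1 at [0.5038 0.164  0.0428] yaw85.2 | shift x0.001 y0.001 z0.030 roll-0.002 (rows>=2)
```

Emit:
{"op": "move_arm", "data": {
  "series": [
    [0,0.0,0.01,0],
    [0,0.0,0.02,0],
    [0,0.0,0.026,0],
    [0,0.0,0.029,0],
    [0,0.0,0.03,0],
    [0,0.0,0.03,0]
  ]
}}

```text
time: 31.75
ee_pos: [0.5045, 0.1654, 0.0136]
eef_rot: [0.735, 0.678, 0.0, 0.0]
ft_force: [0.6, 0.2, -3.3]
width: 0.0501
```

Emit:
{"op": "move_arm", "data": {
  "series": [
    [0,0,0,0],
    [0,0,0,0],
    [0,0,0,0],
    [0,0,0,0],
    [0,0,-0.03,0],
    [0,0,-0.055,0],
    [0,0,-0.055,0],
    [0,0,-0.055,0]
  ],
  "claw": 0.4
}}

```text
time: 32.55
ee_pos: [0.5048, 0.1652, 0.0688]
eef_rot: [0.736, 0.677, 0.0, 0.0]
ft_force: [0.8, 0.1, -1.0]
width: 0.0608
```

Run:
```python
from h import *
x,y=hw(-96,52)
go(x,y,.065,-4.7)
```

```text
t32.5 at [0.5048 0.1652 0.0688] yaw85.3 | shift x-0.001 y-0.045 z0.004 roll1.571 (rows>=12)
```

Emit:
{"op": "move_arm", "data": {
  "series": [
    [0,-0.01,0,0.14],
    [0,-0.02,0,0.28],
    [0,-0.03,0,0.42],
    [0,-0.04,0,0.56],
    [-0.001,-0.045,0,0.7],
    [-0.001,-0.045,0,0.84],
    [-0.001,-0.045,0,0.98],
    [-0.001,-0.045,0,1.12],
    [-0.001,-0.045,0,1.26],
    [-0.001,-0.045,0,1.4],
    [-0.001,-0.045,0,1.571],
    [-0.001,-0.045,0,1.571],
    [-0.001,-0.045,0.03,1.571],
    [-0.001,-0.045,0.05,1.571],
    [-0.001,-0.045,0.055,1.571],
    [-0.001,-0.045,0.055,1.571]
  ],
  "claw": 0.3
}}

```text
time: 34.15
ee_pos: [0.4588, 0.1678, 0.0128]
eef_rot: [0.999, -0.04, -0.001, 0.0]
ft_force: [0.1, -0.3, 1.1]
width: 0.0567
```

Run:
```python
from h import *
s=read_state();print(s["time"],hinv(s["ee_pos"]),s["ee_pos"],yawnow(s),s["ft_force"])
p,d=grab("side","12")
cv2.imwrite("pics/s12.png",cv2.resize(p[170:300,220:360,::-1],None,fx=4,fy=4))
```

```text
34.15 [-96.87787649  51.38358464] [0.45875818 0.16784883 0.0128064 ] -4.586640050814034 [ 0.07604728 -0.30202765  1.05258852]
```

View pics/s12.png

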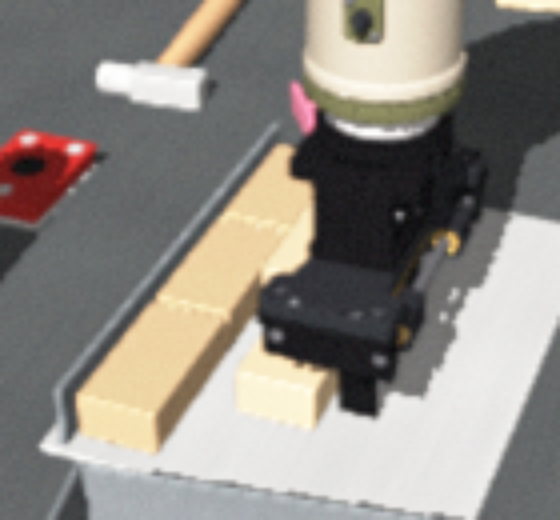

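Behind the brick with clearance. Push.

Emit:
{"op": "move_arm", "data": {
  "series": [
    [0.005,0,0,0],
    [0.009,0,0,0],
    [0.012,0,0,0],
    [0.015,0,0,0],
    [0.018,0,0,0],
    [0.021,0,0,0],
    [0.024,0,0,0],
    [0.027,0,0,0],
    [0.03,0,0,0],
    [0.032,0,0,0],
    [0.034,0,0,0],
    [0.034,0,0,0]
  ]
}}

```text
time: 35.4
ee_pos: [0.4938, 0.1651, 0.0135]
eef_rot: [0.999, -0.041, 0.0, -0.0]
ft_force: [-0.8, 0.4, -0.5]
width: 0.0563
```

Emit:
{"op": "move_arm", "data": {
  "series": [
    [0.001,0,0,0],
    [0.002,0,0,0],
    [0.002,0,0,0]
  ]
}}

```text
time: 35.7
ee_pos: [0.4945, 0.1651, 0.0134]
eef_rot: [0.999, -0.041, -0.001, 0.0]
ft_force: [-6.1, 0.6, 4.5]
width: 0.057
```

Emit:
{"op": "move_arm", "data": {
  "series": [
    [0.001,0,0,0],
    [0.001,0,0,0]
  ]
}}

```text
time: 35.9
ee_pos: [0.4946, 0.1651, 0.0133]
eef_rot: [0.999, -0.041, -0.002, 0.001]
ft_force: [-10.7, -0.6, 7.7]
width: 0.0564
```

Emit:
{"op": "move_arm", "data": {
  "series": [
    [-0.02,0,0,0],
    [-0.03,0,-0.02,0],
    [-0.03,0,-0.06,0],
    [-0.03,0,-0.1,0],
    [-0.03,0.04,-0.12,0],
    [-0.03,0.09,-0.12,0],
    [-0.03,0.14,-0.12,0],
    [-0.03,0.19,-0.12,0],
    [-0.03,0.24,-0.12,0],
    [-0.03,0.29,-0.12,0],
    [-0.03,0.34,-0.12,0],
    [-0.03,0.34,-0.12,0]
  ],
  "claw": 0.6
}}

```text
time: 37.1
ee_pos: [0.4372, -0.1787, 0.1337]
eef_rot: [0.999, -0.046, 0.0, 0.001]
ft_force: [0.0, -0.5, -0.2]
width: 0.0697
```

```bash
cat >> h.py <<'E'
def laid(tag,zt=.034):
    p,d=grab("top",tag);W=world("top",d)
    for o in comps("top",W,p,.026,.04,xr=(.3,.65),yr=(-.5,-.1)):show(o)
    a=np.radians(HY);D=W[...,:2]-H0;hx=1000*D@[np.cos(a),np.sin(a)]
    m=(p[...,0].astype(int)-p[...,2]>25)&(hx<-1.5)&(hx>-130)&(W[...,2]>.024)&(W[...,2]<.042)&(W[...,1]>-.08)&(W[...,1]<.3)
    k,lab,st,ce=cv2.connectedComponentsWithStats(m.astype(np.uint8),connectivity=4)
    for i in range(1,k):
        if st[i,4]<60: continue
        vv,uu=np.nonzero(lab==i);X=ray("top",np.c_[uu,vv],zt)[:,:2]
        c,sz,a=cv2.minAreaRect(X.astype(np.float32));print("laid",np.round(hinv(c),1),np.round(1000*np.array(sz)),round(a,1),st[i,4])
    cv2.imwrite(f"pics/t{tag}.png",cv2.resize(p[190:320,150:450,::-1],None,fx=2.6,fy=2.6))
E
python3 - <<'E'
from h import *
laid("13")
go(.4434,-.4254,.1,5.5)
E
```

```text
px(397,222) c=(0.5813,-0.3671) L100 S51 ang-5.7 z0.031 n638 rgb [222. 205. 165.]
px(421,272) c=(0.4434,-0.4252) L100 S52 ang5.6 z0.031 n676 rgb [127. 116.  95.]
laid [-25.6  50.3] [101.  49.] 85.2 638
laid [-25.6 -53.2] [100.  48.] 84.9 625
t37.1 at [ 0.438  -0.175   0.1336] yaw-5.1 | shift x0.027 y0.249 z0.034 roll-0.184 (rows>=7)
```

View pics/t13.png

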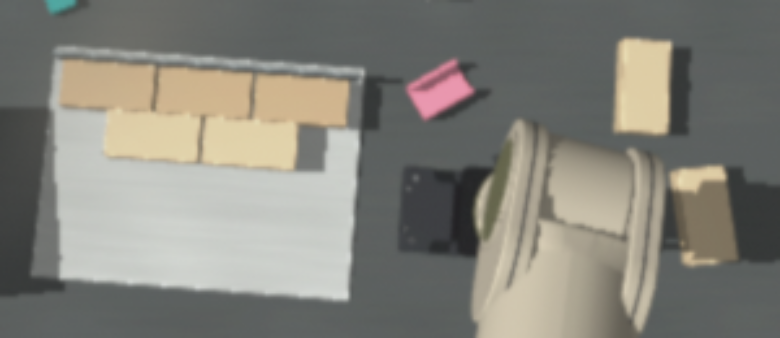

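Emit:
{"op": "move_arm", "data": {
  "series": [
    [0.004,0.045,0.005,-0.1],
    [0.008,0.09,0.01,-0.184],
    [0.012,0.135,0.01,-0.184],
    [0.016,0.18,0.01,-0.184],
    [0.022,0.225,0.01,-0.184],
    [0.026,0.247,0.02,-0.184],
    [0.026,0.247,0.034,-0.184],
    [0.026,0.247,0.034,-0.184],
    [0.026,0.247,0.034,-0.184]
  ]
}}

```text
time: 38.05
ee_pos: [0.445, -0.4177, 0.0994]
eef_rot: [0.999, 0.052, -0.0, -0.001]
ft_force: [0.3, -0.3, 0.7]
width: 0.0695
```

Run:
```python
from h import *
go(.4434,-.4253,.0075,5.5)
p,d=grab("side","14");W=world("side",d)
for o in comps("side",W,p,.026,.04,xr=(.3,.65),yr=(-.5,-.1)):show(o)
```

```text
t38.0 at [ 0.445  -0.4177  0.0994] yaw6.0 | shift x-0.002 y0.007 z0.092 roll0.008 (rows>=3)
px(358,162) c=(0.4436,-0.4203) L98 S60 ang5.9 z0.031 n184 rgb [249. 235. 197.]
px(317,164) c=(0.5811,-0.3623) L101 S59 ang-4.6 z0.031 n189 rgb [248. 235. 196.]
```

Emit:
{"op": "move_arm", "data": {
  "series": [
    [-0.001,0.005,0.02,0.008],
    [-0.001,0.005,0.05,0.008],
    [-0.001,0.005,0.06,0.008],
    [-0.001,0.005,0.06,0.008]
  ]
}}

```text
time: 38.5
ee_pos: [0.4435, -0.4234, 0.0388]
eef_rot: [0.999, 0.048, -0.001, -0.001]
ft_force: [0.0, -1.0, -0.2]
width: 0.0693
```

Run:
```python
from h import *
go(.4434,-.4253,.0075,5.5)
```

```text
t38.5 at [ 0.4435 -0.4234  0.0388] yaw5.4 | shift x-0.000 y0.002 z0.031 roll-0.001 (rows>=2)
```

Emit:
{"op": "move_arm", "data": {
  "series": [
    [0,0.001,0.015,0],
    [0,0.001,0.025,0],
    [0,0.001,0.03,0],
    [0,0.001,0.03,0]
  ]
}}

```text
time: 38.9
ee_pos: [0.4434, -0.4254, 0.0088]
eef_rot: [0.999, 0.047, -0.0, -0.0]
ft_force: [-0.1, 0.4, 0.3]
width: 0.0696
```

Emit:
{"op": "move_arm", "data": {
  "series": [
    [0,0,0,0],
    [0,0,0,0],
    [0,0,0,0],
    [0,0,0,0],
    [0,0,0,0],
    [0,0,0,0]
  ],
  "claw": -1
}}

```text
time: 39.5
ee_pos: [0.444, -0.426, 0.01]
eef_rot: [0.999, 0.047, 0.0, 0.0]
ft_force: [-1.0, 1.2, 3.6]
width: 0.0495
```

Run:
```python
from h import *
e=np.array(read_state()["ee_pos"])[:2]; a=np.radians(5.5); off=1000*(e-[.4434,-.4253])@[np.cos(a),np.sin(a)]
print("off",off)
x,y=hw(-102,1.2+off);print(x,y)
go(x,y,.1,85.3)
```

```text
off 0.492924007969602
0.4495817022129973 0.11874495923964852
t39.5 at [ 0.444 -0.426  0.01 ] yaw5.4 | shift x0.057 y-0.542 z-0.090 roll-1.395 (rows>=13)
```

Emit:
{"op": "move_arm", "data": {
  "series": [
    [0,0,-0.04,0],
    [0,0,-0.08,0],
    [0.002,-0.02,-0.09,0],
    [0.007,-0.065,-0.09,-0.14],
    [0.012,-0.11,-0.09,-0.28],
    [0.017,-0.155,-0.09,-0.42],
    [0.022,-0.2,-0.09,-0.56],
    [0.027,-0.245,-0.09,-0.7],
    [0.032,-0.29,-0.09,-0.84],
    [0.037,-0.335,-0.09,-0.98],
    [0.042,-0.38,-0.09,-1.12],
    [0.047,-0.425,-0.09,-1.26],
    [0.051,-0.47,-0.09,-1.395],
    [0.055,-0.515,-0.09,-1.395],
    [0.057,-0.542,-0.09,-1.395],
    [0.057,-0.542,-0.09,-1.395],
    [0.057,-0.542,-0.06,-1.395],
    [0.057,-0.542,-0.04,-1.395],
    [0.057,-0.542,-0.035,-1.395],
    [0.057,-0.542,-0.035,-1.395]
  ]
}}

```text
time: 41.5
ee_pos: [0.4492, 0.1185, 0.0441]
eef_rot: [0.736, 0.677, -0.001, -0.0]
ft_force: [0.6, -0.1, -1.6]
width: 0.0497
```

Run:
```python
from h import *
x,y=hw(-102,1.7); print(x,y,read_state()["width"])
go(x,y,.0135,85.3)
```

```text
0.44958228200923134 0.11875201143785484 0.049715120569195824
t41.5 at [0.4492 0.1185 0.0441] yaw85.3 | shift x0.000 y0.000 z0.031 roll-0.001 (rows>=2)
```

Emit:
{"op": "move_arm", "data": {
  "series": [
    [0,0,0.01,0],
    [0,0,0.02,0],
    [0,0,0.026,0],
    [0,0,0.03,0],
    [0,0,0.03,0],
    [0,0,0.03,0]
  ]
}}

```text
time: 42.1
ee_pos: [0.4499, 0.1193, 0.0145]
eef_rot: [0.735, 0.678, 0.0, 0.0]
ft_force: [0.0, -0.4, -1.6]
width: 0.0498
```

Emit:
{"op": "move_arm", "data": {
  "series": [
    [0,0,0,0],
    [0,0,0,0],
    [0,0,0,0],
    [0,0,0,0],
    [0,0,-0.03,0],
    [0,0,-0.055,0],
    [0,0,-0.055,0],
    [0,0,-0.055,0]
  ],
  "claw": 0.4
}}

```text
time: 42.9
ee_pos: [0.4501, 0.119, 0.0698]
eef_rot: [0.736, 0.677, 0.0, 0.001]
ft_force: [0.7, -0.2, -1.1]
width: 0.061
```

Run:
```python
from h import *
x,y=hw(-147,0)
print(x,y);go(x,y,.065,-4.7)
```

```text
0.40459430413774866 0.12074496076861602
t42.9 at [0.4501 0.119  0.0698] yaw85.3 | shift x-0.002 y-0.045 z0.005 roll1.571 (rows>=12)
```

Emit:
{"op": "move_arm", "data": {
  "series": [
    [0,-0.01,0,0.14],
    [0,-0.02,0,0.28],
    [0,-0.03,0,0.42],
    [0,-0.04,0,0.56],
    [-0.001,-0.045,0,0.7],
    [-0.001,-0.045,0,0.84],
    [-0.001,-0.045,0,0.98],
    [-0.001,-0.045,0,1.12],
    [-0.001,-0.045,0,1.26],
    [-0.001,-0.045,0,1.4],
    [-0.001,-0.045,0,1.571],
    [-0.001,-0.045,0,1.571],
    [-0.001,-0.045,0.03,1.571],
    [-0.001,-0.045,0.05,1.571],
    [-0.001,-0.045,0.055,1.571],
    [-0.001,-0.045,0.055,1.571]
  ],
  "claw": 0.3
}}

```text
time: 44.5
ee_pos: [0.404, 0.1218, 0.0139]
eef_rot: [0.999, -0.04, -0.001, 0.0]
ft_force: [-0.1, -0.2, 0.4]
width: 0.0563
```

Run:
```python
from h import *
s=read_state();print(s["time"],hinv(s["ee_pos"]),s["ee_pos"],yawnow(s),s["ft_force"])
p,d=grab("side","15")
cv2.imwrite("pics/s15.png",cv2.resize(p[170:300,220:380,::-1],None,fx=4,fy=4))
```

```text
44.5 [-147.63032322    0.99968622] [0.40404801 0.12179293 0.01386699] -4.580850866309766 [-0.13713056 -0.16822769  0.35164731]
```

View pics/s15.png

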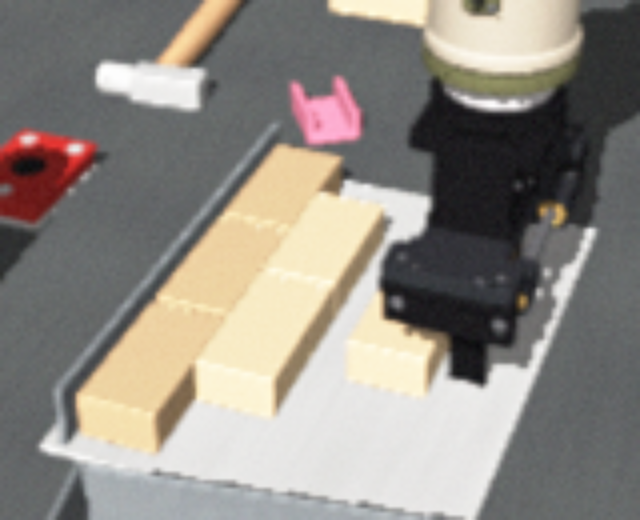

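Emit:
{"op": "move_arm", "data": {
  "series": [
    [0.005,0,0,0],
    [0.009,0,0,0],
    [0.012,0,0,0],
    [0.015,0,0,0],
    [0.018,0,0,0],
    [0.021,0,0,0],
    [0.024,0,0,0],
    [0.027,0,0,0],
    [0.03,0,0,0],
    [0.032,0,0,0],
    [0.034,0,0,0],
    [0.034,0,0,0]
  ]
}}

```text
time: 45.75
ee_pos: [0.4392, 0.119, 0.0146]
eef_rot: [0.999, -0.041, 0.0, -0.0]
ft_force: [-0.7, -0.8, -0.1]
width: 0.0566
```

Emit:
{"op": "move_arm", "data": {
  "series": [
    [0.001,0,0,0],
    [0.002,0,0,0],
    [0.002,0,0,0]
  ]
}}

```text
time: 46.05
ee_pos: [0.4405, 0.1189, 0.0145]
eef_rot: [0.999, -0.041, -0.0, 0.0]
ft_force: [-2.8, 0.5, 2.2]
width: 0.0567
```

Emit:
{"op": "move_arm", "data": {
  "series": [
    [0.001,0,0,0],
    [0.001,0,0,0]
  ]
}}

```text
time: 46.25
ee_pos: [0.4406, 0.1189, 0.0143]
eef_rot: [0.999, -0.041, -0.001, 0.0]
ft_force: [-8.3, 1.2, 6.0]
width: 0.0565
```

Emit:
{"op": "move_arm", "data": {
  "series": [
    [-0.015,0,0,0],
    [-0.02,0,-0.02,0],
    [-0.02,0,-0.06,0],
    [-0.02,0,-0.1,0],
    [-0.01,0.04,-0.12,0],
    [0.01,0.085,-0.12,0],
    [0.03,0.13,-0.12,0],
    [0.05,0.175,-0.12,0],
    [0.07,0.22,-0.12,0],
    [0.09,0.265,-0.12,0],
    [0.11,0.31,-0.12,0],
    [0.11,0.31,-0.12,0],
    [0.11,0.31,-0.12,0]
  ],
  "claw": 0.6
}}

```text
time: 47.55
ee_pos: [0.526, -0.2003, 0.1341]
eef_rot: [0.999, -0.042, 0.0, -0.0]
ft_force: [0.6, 1.7, -0.5]
width: 0.0695
```

Run:
```python
from h import *
laid("16")
go(.5814,-.3672,.1,-5)
```

```text
laid [-50.3  -1.2] [204.  98.] 85.2 1929
t47.6 at [ 0.526  -0.1987  0.1343] yaw-4.7 | shift x0.069 y0.163 z0.034 roll0.005 (rows>=5)
```

View pics/t16.png

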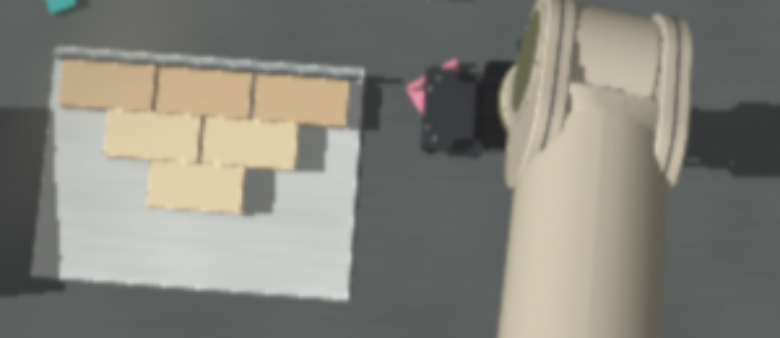

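Emit:
{"op": "move_arm", "data": {
  "series": [
    [0.018,0.045,0,0],
    [0.036,0.09,0.01,0],
    [0.054,0.13,0.02,0],
    [0.068,0.162,0.03,0],
    [0.068,0.162,0.034,0],
    [0.068,0.162,0.034,0],
    [0.068,0.162,0.034,0]
  ]
}}

```text
time: 48.3
ee_pos: [0.5812, -0.3638, 0.1011]
eef_rot: [0.999, -0.04, 0.0, -0.0]
ft_force: [0.1, 0.3, 0.2]
width: 0.0695
```

Run:
```python
from h import *
go(.5814,-.3672,.0075,-5)
p,d=grab("side","17");W=world("side",d)
for o in comps("side",W,p,.026,.04,xr=(.3,.68),yr=(-.5,-.1)):show(o)
```

```text
t48.3 at [ 0.5812 -0.3638  0.1011] yaw-4.6 | shift x0.001 y0.003 z0.094 roll0.008 (rows>=3)
px(317,164) c=(0.5804,-0.3623) L103 S59 ang-4.6 z0.031 n196 rgb [249. 235. 197.]
```

Emit:
{"op": "move_arm", "data": {
  "series": [
    [0,0.002,0.04,0],
    [0,0.002,0.07,0],
    [0,0.002,0.085,0],
    [0,0.002,0.093,0],
    [0,0.002,0.093,0],
    [0,0.002,0.093,0]
  ]
}}

```text
time: 48.95
ee_pos: [0.5812, -0.3685, 0.0093]
eef_rot: [0.999, -0.041, 0.001, 0.001]
ft_force: [-0.2, 0.7, -0.4]
width: 0.0694
```

Emit:
{"op": "move_arm", "data": {
  "series": [
    [0,0,0,0],
    [0,0,0,0],
    [0,0,0,0],
    [0,0,0,0],
    [0,0,0,0],
    [0,0,0,0]
  ],
  "claw": -1
}}

```text
time: 49.55
ee_pos: [0.5804, -0.3683, 0.0081]
eef_rot: [0.999, -0.041, 0.0, 0.0]
ft_force: [-1.4, 0.8, 5.1]
width: 0.0493
```

Run:
```python
from h import *
e=np.array(read_state()["ee_pos"])[:2]; a=np.radians(-5); off=1000*(e-[.5814,-.3672])@[np.cos(a),np.sin(a)]
print("off",off)
x,y=hw(-102,-104+1.2+off);print(x,y)
go(x,y,.1,85.3)
```

```text
off -0.8730835970198214
0.4409481686895429 0.01373325676076248
t49.5 at [ 0.5804 -0.3683  0.0081] yaw-4.7 | shift x-0.170 y-0.369 z-0.092 roll-1.571 (rows>=12)
```

Emit:
{"op": "move_arm", "data": {
  "series": [
    [0,0,-0.04,0],
    [0,0,-0.08,0],
    [-0.01,-0.02,-0.092,0],
    [-0.03,-0.06,-0.092,-0.14],
    [-0.05,-0.1,-0.092,-0.28],
    [-0.07,-0.145,-0.092,-0.42],
    [-0.09,-0.19,-0.092,-0.56],
    [-0.11,-0.235,-0.092,-0.7],
    [-0.13,-0.28,-0.092,-0.84],
    [-0.15,-0.325,-0.092,-0.98],
    [-0.165,-0.36,-0.092,-1.12],
    [-0.17,-0.369,-0.092,-1.26],
    [-0.17,-0.369,-0.092,-1.4],
    [-0.17,-0.369,-0.092,-1.571],
    [-0.17,-0.369,-0.092,-1.571],
    [-0.17,-0.369,-0.06,-1.571],
    [-0.17,-0.369,-0.04,-1.571],
    [-0.17,-0.369,-0.035,-1.571],
    [-0.17,-0.369,-0.035,-1.571]
  ]
}}

```text
time: 51.45
ee_pos: [0.4405, 0.0135, 0.0421]
eef_rot: [0.736, 0.677, -0.0, -0.001]
ft_force: [0.1, 0.5, -1.6]
width: 0.05
```

Run:
```python
from h import *
print(read_state()["width"])
go(.4409,.0137,.012,85.3)
p,d=grab("side","18")
cv2.imwrite("pics/s18.png",cv2.resize(p[130:300,220:400,::-1],None,fx=3,fy=3))
```

```text
0.04998838136103106
t51.5 at [0.4405 0.0135 0.0421] yaw85.2 | shift x0.000 y0.000 z0.030 roll-0.002 (rows>=2)
```

View pics/s18.png

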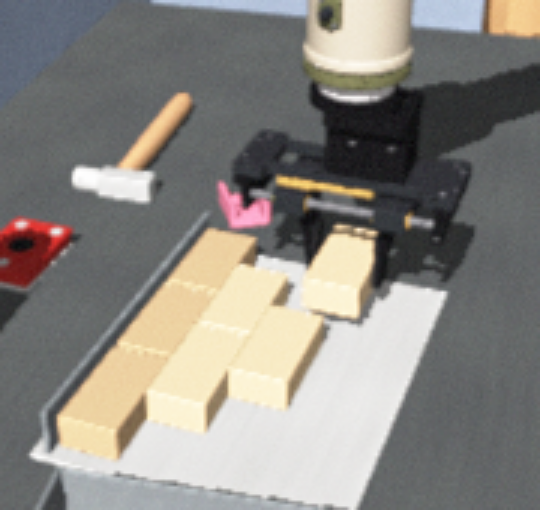

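Emit:
{"op": "move_arm", "data": {
  "series": [
    [0,0,0.01,0],
    [0,0,0.02,0],
    [0,0,0.026,0],
    [0,0,0.029,0],
    [0,0,0.029,0],
    [0,0,0.029,0]
  ]
}}

```text
time: 52.1
ee_pos: [0.4412, 0.0136, 0.0136]
eef_rot: [0.735, 0.678, 0.0, 0.0]
ft_force: [0.2, -0.8, -1.8]
width: 0.0496
```

Emit:
{"op": "move_arm", "data": {
  "series": [
    [0,0,0,0],
    [0,0,0,0],
    [0,0,0,0],
    [0,0,0,0],
    [0,0,-0.03,0],
    [0,0,-0.055,0],
    [0,0,-0.055,0],
    [0,0,-0.055,0]
  ],
  "claw": 0.4
}}

```text
time: 52.9
ee_pos: [0.4414, 0.0133, 0.0688]
eef_rot: [0.736, 0.677, 0.0, 0.001]
ft_force: [0.1, 0.4, -0.0]
width: 0.0614
```

Run:
```python
from h import *
x,y=hw(-146,-97)
print(x,y);go(x,y,.065,-4.7)
p,d=grab("side","19")
cv2.imwrite("pics/s19.png",cv2.resize(p[130:300,220:400,::-1],None,fx=3,fy=3))
```

```text
0.39764290618745274 0.023989195738636435
t52.9 at [0.4414 0.0133 0.0688] yaw85.3 | shift x0.007 y-0.044 z0.004 roll1.571 (rows>=12)
```

View pics/s19.png

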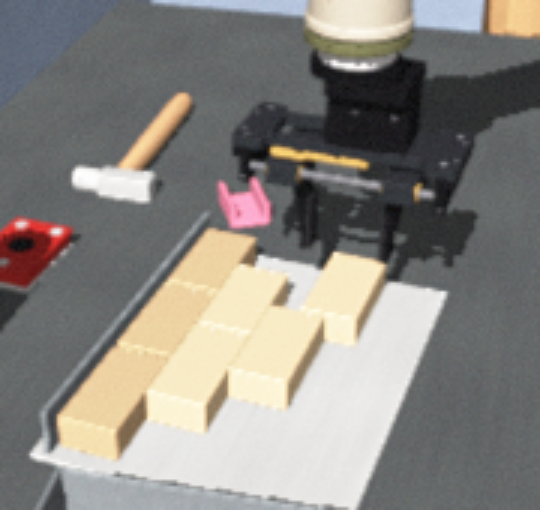

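Emit:
{"op": "move_arm", "data": {
  "series": [
    [0,-0.01,0,0.14],
    [0,-0.02,0,0.28],
    [0.002,-0.03,0,0.42],
    [0.004,-0.04,0,0.56],
    [0.004,-0.042,0,0.7],
    [0.004,-0.042,0,0.84],
    [0.004,-0.042,0,0.98],
    [0.004,-0.042,0,1.12],
    [0.004,-0.042,0,1.26],
    [0.004,-0.042,0,1.4],
    [0.004,-0.042,0,1.571],
    [0.004,-0.042,0,1.571],
    [0.004,-0.042,0.02,1.571],
    [0.004,-0.042,0.02,1.571]
  ],
  "claw": 0.3
}}

```text
time: 54.35
ee_pos: [0.3977, 0.0208, 0.0465]
eef_rot: [0.999, -0.039, -0.002, -0.0]
ft_force: [0.2, -0.6, 0.0]
width: 0.0566
```

Run:
```python
from h import *
s=read_state();print(s["time"],hinv(s["ee_pos"]),s["ee_pos"],yawnow(s),s["ft_force"])
p,d=grab("side","20")
cv2.imwrite("pics/s20.png",cv2.resize(p[130:300,220:400,::-1],None,fx=3,fy=3))
laid("21")
x,y=hw(-143,-99);go(x,y,.0145,-4.7)
```

```text
54.35 [-145.66834307 -100.1343426 ] [0.39771662 0.02083822 0.04653985] -4.513529624589272 [ 0.18698668 -0.57407188  0.00314852]
laid [-50.3  -1.2] [204.  98.] 85.3 1914
laid [-83.2 -79.6] [52. 14.] 89.6 66
t54.5 at [0.3989 0.021  0.0482] yaw-4.6 | shift x0.001 y-0.001 z0.034 roll0.002 (rows>=2)
```

View pics/s20.png

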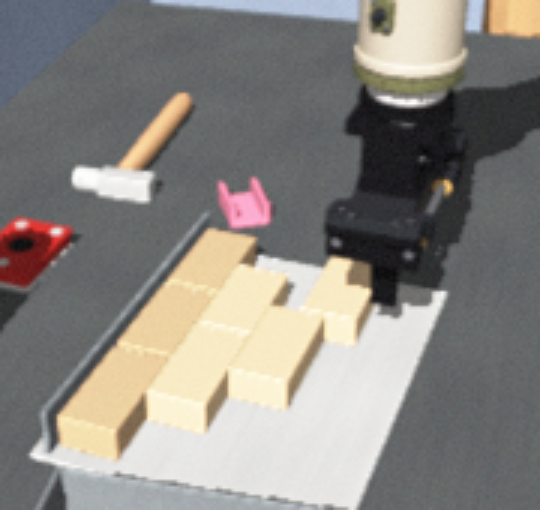

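Emit:
{"op": "move_arm", "data": {
  "series": [
    [0,0,0.015,0],
    [0,0,0.028,0],
    [0,0,0.034,0],
    [0,0,0.034,0],
    [0,0,0.034,0]
  ]
}}

```text
time: 54.95
ee_pos: [0.3999, 0.021, 0.0151]
eef_rot: [0.999, -0.041, 0.0, 0.0]
ft_force: [-0.4, -0.3, -0.3]
width: 0.0567
```

Emit:
{"op": "move_arm", "data": {
  "series": [
    [0.005,0,0,0],
    [0.009,0,0,0],
    [0.012,0,0,0],
    [0.015,0,0,0],
    [0.018,0,0,0],
    [0.021,0,0,0],
    [0.024,0,0,0],
    [0.027,0,0,0],
    [0.029,0,0,0],
    [0.03,0,0,0],
    [0.03,0,0,0]
  ]
}}

```text
time: 56.05
ee_pos: [0.4297, 0.0185, 0.0145]
eef_rot: [0.999, -0.041, 0.0, -0.0]
ft_force: [-0.7, -1.0, 0.3]
width: 0.0565
```

Run:
```python
from h import *
s=read_state();print(s["time"],hinv(s["ee_pos"]),s["ee_pos"],yawnow(s),s["ft_force"])
```

```text
56.05 [-113.60223593  -99.86395646] [0.42969706 0.01848025 0.01454262] -4.710580277457415 [-0.65810311 -0.9829492   0.323684  ]
```

Emit:
{"op": "move_arm", "data": {
  "series": [
    [0.001,0,0,0],
    [0.002,0,0,0],
    [0.002,0,0,0]
  ]
}}

```text
time: 56.35
ee_pos: [0.4316, 0.0183, 0.0145]
eef_rot: [0.999, -0.041, 0.0, 0.0]
ft_force: [-0.3, -0.1, 0.5]
width: 0.0565
```

Emit:
{"op": "move_arm", "data": {
  "series": [
    [0.001,0,0,0],
    [0.001,0,0,0]
  ]
}}

```text
time: 56.55
ee_pos: [0.4322, 0.0182, 0.0145]
eef_rot: [0.999, -0.041, -0.0, 0.0]
ft_force: [-3.0, 0.4, 1.3]
width: 0.0567
```

Emit:
{"op": "move_arm", "data": {
  "series": [
    [0.001,0,0,0],
    [0.001,0,0,0]
  ]
}}

```text
time: 56.75
ee_pos: [0.4323, 0.0182, 0.0143]
eef_rot: [0.999, -0.041, -0.001, 0.0]
ft_force: [-7.6, 0.3, 5.9]
width: 0.057
```

Emit:
{"op": "move_arm", "data": {
  "series": [
    [-0.005,0,0,0],
    [-0.018,0,0,0],
    [-0.018,0,-0.03,0],
    [-0.018,0,-0.08,0],
    [-0.018,0,-0.13,0],
    [-0.018,0.05,-0.15,0],
    [-0.01,0.1,-0.15,0],
    [0.0,0.15,-0.15,0],
    [0.0,0.2,-0.15,0],
    [0.0,0.25,-0.15,0],
    [0.0,0.3,-0.15,0],
    [0.0,0.3,-0.15,0]
  ]
}}

```text
time: 57.95
ee_pos: [0.4063, -0.2866, 0.1643]
eef_rot: [0.999, -0.045, 0.0, 0.001]
ft_force: [0.2, 0.1, -0.2]
width: 0.0563
```

Run:
```python
from h import *
laid("22")
p,d=grab("side","22")
cv2.imwrite("pics/s22.png",cv2.resize(p[170:390,180:380,::-1],None,fx=2.7,fy=2.7))
pt=cv2.imread("pics/top_22.png");cv2.imwrite("pics/t22b.png",cv2.resize(pt[200:310,70:300],None,fx=3.4,fy=3.4,interpolation=cv2.INTER_CUBIC))
```

```text
laid [-50.3 -26.5] [254.  98.] 85.3 2596
```

View pics/s22.png

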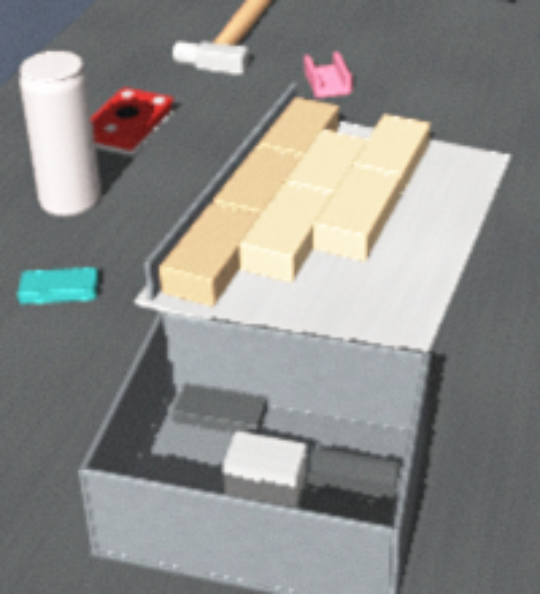

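View pics/t22b.png

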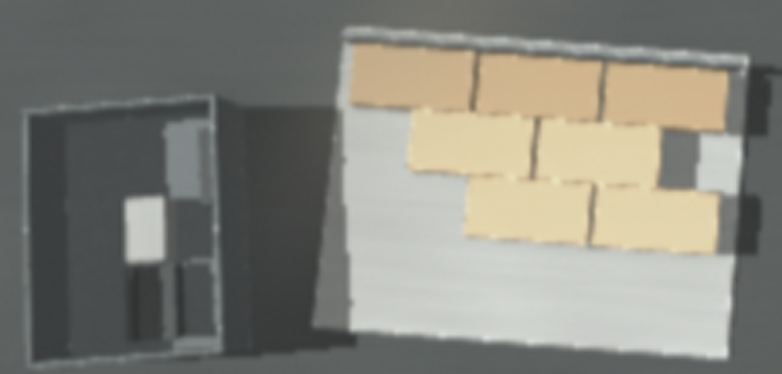

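View pics/top_22.png

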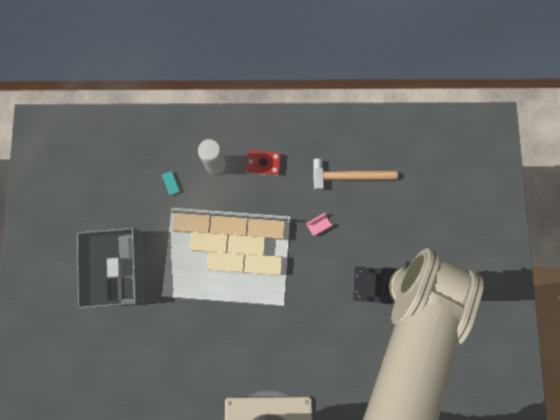

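Run:
```python
from h import *
p,d=grab("top","23");W=world("top",d)
a=np.radians(HY);D=W[...,:2]-H0;hx=1000*D@[np.cos(a),np.sin(a)];hy=1000*D@[-np.sin(a),np.cos(a)]
br=(p[...,0].astype(int)-p[...,2]>25)&(W[...,2]>.024)&(W[...,2]<.042)&(hy>-200)&(hy<200)
for nm,lo,hi in(("c1",2,45),("c2",-46,-5),("c3",-98,-56)):
    m=br&(hx>lo)&(hx<hi)
    k,lab,st,ce=cv2.connectedComponentsWithStats(m.astype(np.uint8),connectivity=4)
    for i in range(1,k):
        if st[i,4]>60:
            vv,uu=np.nonzero(lab==i);X=ray("top",np.c_[uu,vv],.034)[:,:2]
            h=np.array([hinv(q) for q in X]);print(nm,"y %.1f..%.1f mid %.1f"%(h[:,1].min(),h[:,1].max(),(h[:,1].min()+h[:,1].max())/2),st[i,4])
# robot-facing / far edges per y bin
m=br
vv,uu=np.nonzero(m);X=ray("top",np.c_[uu,vv],.034)[:,:2];h=np.array([hinv(q) for q in X])
for y0 in(-145,-125,-90,-70,-40,-20,20,40,70,90):
    s=h[abs(h[:,1]-y0)<6,0];print(y0,"min %.1f max %.1f"%(s.min(),s.max()))
print(read_state()["time"])
```

```text
c1 y -50.5..153.7 mid 51.6 1110
c1 y -153.9..-54.1 mid -104.0 554
c2 y -0.2..100.7 mid 50.3 538
c2 y -103.1..-3.4 mid -53.2 534
c3 y -50.5..49.9 mid -0.3 560
c3 y -153.7..-54.0 mid -103.8 557
-145 min -99.1 max 50.5
-125 min -97.9 max 236.7
-90 min -97.8 max 243.3
-70 min -99.2 max 239.1
-40 min -98.8 max 224.7
-20 min -97.5 max 50.3
20 min -97.9 max 49.9
40 min -99.3 max 50.6
70 min -49.4 max 48.9
90 min -48.3 max 50.3
58.1
```

Run:
```python
from bench import r
print(r.close_job())
```

```text
the job is handed in; nothing more can be done
None
```

I put all three steel offcuts (tube, bar, channel) in the grey bin first. Then I laid the four loose bricks: two as the second course, and the other two as the third, in line with the -y and middle first-row bricks. Each brick was pushed up until contact force showed, about 8–13 N. The job took about 58 s, and the hammer, can, magnet and the pink and turquoise look-alikes were not touched.

- **Positions:** in the final top image, brick centres along y measure 50.3 and -53.2 mm (second course, nominal ±52), and -0.3 and -103.8 mm (third course, nominal 0 and -104). The laid edges are parallel to the row within about 1–2 mm.
- **Snugness:** judged from contact force and the pictures. I saw no gaps.
- **Offcuts and retreat:** the last side image shows all three offcuts in the bin, and the arm clear of everything.
- **Failed checks:** none. The largest deviation, about 1.7 mm in y in the second course, is within the calibration's accuracy of about 2 mm. I saw no grip slip, and none of the listed pieces turned out to have been knocked aside.

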